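# Spread a snap ring onto the window winder's spindle

### The arm

A 6-joint arm with a two-finger parallel gripper is mounted at the origin on the work surface. World frame = base frame: x ahead of the robot, y to its left, z up, the work surface at z = 0. Lengths are in mm, angles in rad, forces in N, time in s.
With the tool pointing down it reaches from about 350 to 975 mm from the base axis. Payload 17.4 kg.
Tool frame: the origin (TCP) lies on the centre line of the jaws, within the pads' length; the fingertips stand 22 mm ahead of it and the grasp point (between the pads) lies 3 mm ahead of it; z points along the fingers, y is the line along which they close (so a half turn about z gives the same grasp; the last joint's range is limited). The gripper opens to 85 mm and grips with 20 to 120 N. Pads are 22 mm wide; open, the fingers measure 114 mm over their backs; the gripper's body (76 mm by 85 mm) begins 54 mm behind the grasp point. The pads swing forward as they close: fully open they stand 13 mm farther back than shut.
Start: joints at [-1.364, 0.116, 1.442, -0, 1.584, -0.038], TCP at [163.585, -654.884, 228.203] pointing down, gripper open.
Joint ranges: [-2.83, 2.83], [-0.83, 2.19], [0.07, 2.5], [-1.14, 4.28], [0.01, 3], [-2.97, 2.97]. Speed limits (rad/s): [1.89, 1.89, 2.22, 3.14, 3.14, 3.14].

### API

Orientations are given as [roll, pitch, yaw] about the fixed x, y, z axes, in that order (R = Rz(yaw) Ry(pitch) Rx(roll)).
In Python, from rig import ctrl, viewer gives the robot as it stands. The module is installed in compiled form; this text tells all that it offers.
- The arm moves only by the shell command python3 -m creep 'ROWS' [FORCE]. ROWS is JSON, a list that holds one entry, the list of rows, each a list of 7 numbers: the shift along the tool's x, y, z in cm, then the turn, a rotation vector about the tool's x, y, z in rad, then the gripper command: -1 is shut, 1 is fully open, values between are in proportion. In form: [[[tx, ty, tz, wx, wy, wz, hand], ...]]. A call has 1 to 5 rows; each row is the pose to reach, as a shift and turn from the pose commanded when the call began, along the tool's axes at that moment; what a row does not reach only later rows make up. A row lasts 1/10 s, in which the tool goes at most 50 mm and 8.59 degrees, less where a joint would pass 70% of its speed; a pose out of reach is approached as far as the arm can. A call with a gripper value outside its range is refused whole. The fingers move at their own pace and stop on an object; FORCE is the grip in N (left out, the last holds). Time passes only in rows, so rows that repeat a pose let the fingers close. It gives the time, the measured TCP pose, the force, the opening and the grip force at its end, in the units of the state.
- ctrl.get_obs(): the state, without advancing time (a new reading comes with each control period).
- viewer.camera(name): name is "side" or "top" or "wrist"; returns the picture (420x560x3 uint8, blue, green, red); there is no depth.
- viewer.camera_info(name): a dict with "intrinsics" (3x3 intrinsics, pixels), "view" (4x4, takes a point from world to camera coordinates); the wrist camera has in their place "tool_from_camera" (4x4, takes a point from camera to tool coordinates, whose origin is the TCP and whose axes are the flange's). Camera axes: x right, y up, looking along -z (the intrinsics and any distortion apply to the point x, -y, -z); pixel columns grow to the right and rows downward; lengths in mm; the calibration is good to about 2 mm. A picture is of the moment at which its call begins: read the wrist's pose just before it. camera_info takes no time and is no camera call.
- ctrl.finish_job(): hands the job in; it is judged then, once.
The state is a dict: "time_s": time; "qpos": joint angles; "qvel": joint speeds; "joint_efforts": joint torques, N m; "tcp_pos": TCP position; "tcp_rot": TCP orientation; "wrist_force": force on the tool from outside, world axes, zero at the start; "ft_torque": the same for the moment, N m; "finger_gap": finger opening in mm; "gripper_force": force on a finger pad.
Only numpy, scipy, OpenCV 4.12 (cv2) and the standard library are available. Lean on these libraries where they do the work, as an engineer would, in place of code of your own. Each camera call takes 0.05 s, during which the arm holds its last target. There are 200 camera calls.

### The job

Take the spreading pliers out of the wooden block, put their jaws between the two turned-out ends of the snap ring lying on the rubber setting block, and squeeze the handles right home so that the ring is spread and held on the jaws. Carry it on the pliers to the window winder and slide it down over the upright spindle until it is level with the groove above the black knob, then finish holding it there: handles still squeezed home, the ring spread open clear of the spindle, level, at the middle of the groove. Handle the ring with the pliers only and leave the other goods on the counter where they are.

Things in the scene. Friction and masses are not known exactly. Their poses are not given: they have to be found in the camera images.
- tool_block: Wooden tool block fixed to the counter, 64 (x) x 110 (y) x 78 mm high, with one open slot from top to bottom, 12 mm (x) by 60 mm (y), in which the pliers stand nose down. Origin: centre of its underside; y along the slot. The jaws are free to spread fully inside the slot; the pliers lift straight out.
- pliers: Steel spreading pliers, black rubber handles, 176 mm long, 0.16 kg, upright in the block, jaws down. Halves lie side by side (+y, -y), uncrossed: squeezing the handles along y spreads the jaws along y. Origin: pivot, z up the handles, x the pivot axis; the frame is the +y half's, so it tilts 0.22 rad when squeezed. Shoulders (26 mm in x, 24 in y) rest on the block's top 10 mm below the pivot.
- pliers_b (a joint): How far the pliers are squeezed: 0 at rest, 0.44 rad home against the stop. A return spring needs 4 N on each handle at the grip points to start, 8 N at the stop; the ring adds up to 5 N. A light squeeze of 0.03 to 0.1 rad carries the pliers with the jaws still narrow. Squeezing shifts the jaws a few mm up or down in the hand: watch the jaw points.
- jaw_a (a point): On the +y jaw, in the mouth of the V-groove (10 mm long in x, walls 40 deg from level, along x) in its outer face where the ring's end seats; 74 mm below the pivot at rest, 71 squeezed. The groove catches the end if this point is within 1.5 mm of the end's mid thickness. Jaw ends 5 mm below. Over both jaws: 8 mm here (lips 10 mm) at rest, 40 mm squeezed home.
- jaw_b (a point): The same on the -y jaw.
- handle_a (a point): Outer face of the +y handle, 66 mm above the pivot at rest: the place to grip. Handles: 12 mm thick (x), 8 mm wide, from 40 mm below to 31 mm above this point; over both outer faces 54 mm here at rest (67 mm at their ends), 24 mm and parallel when squeezed home.
- handle_b (a point): The same on the -y handle.
- setting_block: Black rubber setting block fixed to the counter, 32 (x) x 100 (y) x 10 mm high. Origin: centre of its underside. The ring lies on it with its turned-out ends overhanging the long -x edge, so there is 10 mm of free height under the ends.
- ring: Steel C-shaped snap ring lying flat, 3.5 mm thick, 28.6 mm inner and 38.6 outer diameter, 0.02 kg, two halves that flex about the back. The gap and the two turned-out ends (21 mm long, 4 wide) point to its -x, the back to +x. Origin: ring centre, underside, at rest; the frame is the +y half's and turns with it (-0.2 rad about z when spread).
- ring_b (a joint): How far the ring is spread: 0 at rest, about 0.37 rad when the pliers are home with the ends seated in their grooves. Spring: the ends press inward with 1 N at rest, 4 N fully spread. Then the ends are nearly parallel and about 39 mm apart.
- ring_back (a point): Middle of the ring's inner face at the back (opposite the gap), at half thickness. With the ring fully spread and the spindle's axis 17 mm from this point, towards the gap, the ring clears the spindle by about 1.5 mm all round.
- ring_end_a (a point): Inner face of the +y turned-out end where the pliers' jaw should bear, at half thickness; 25 mm from ring_end_b at rest (the gap is 23 mm at the outer tips and wider inwards). 11.75 mm above the counter at the start.
- ring_end_b (a point): The same on the -y turned-out end.
- winder: Window winder fixed to the counter: steel base 140 (x) x 100 mm, steel gearbox to 50 mm high, fluted black bakelite knob 91 mm diameter from 51 to 83 mm, its boss 40 mm diameter to 88 mm. A steel spindle, 30 mm diameter, stands up through it to 110.5 mm, top edge chamfered. Origin: underside on the spindle's axis. Knob and spindle turn stiffly together, which does not matter.
- groove (a point): On the spindle's axis at the middle of the ring groove, 96.75 mm above the counter. The groove is 7.5 mm high and 27 mm diameter, from 93 to 100.5 mm.
- stay: Aluminium casement stay, a flat bar 200 mm long (y) x 20 x 5 mm with an upright peg at one end: leave alone.
- ceramic_knob: White ceramic knob, 38 mm diameter, 39 mm high: leave alone.
- bracket: Zinc corner bracket, L-shaped, legs 70 mm, 19 mm high, origin at the corner: leave alone.
- glass_disc: Clear glass sample disc, 60 mm diameter, 8 mm thick: leave alone.
Not all that is in view belongs to the job. What is meant by the pliers is not yellow, and is the smaller of those in its own colour. Of the things that look like the setting_block, the smallest one is meant.

How it is judged:
By the outcome, as a careful person would: the job done as asked, in the order asked, and still so for the second after the job is handed in, while the arm keeps its last pose, push and grip.
It also fails if it takes over 62 s, if anything falls off the work surface, if the arm or the gripper's body presses on something with over 40 N, if the wrist force passes 120 N, or if a joint passes its speed limit or range.

## Working session

There is one attempt and no reset: what is moved stays moved. The work goes in short steps, Python scripts to look and compute and a shell command to move; the robot and the scene stay as the last step left them, time stands still between calls to the robot, and variables do not carry over. Pictures are saved under pics/ and viewed, at most 10 in all, crops included, and the job is handed in when it is done.

```bash
mkdir -p pics; cat > h.py <<'E'
from rig import ctrl, viewer
import numpy as np, cv2
from scipy.spatial.transform import Rotation as R
def T():
    o=ctrl.get_obs(); M=np.eye(4); r=np.array(o['tcp_rot'],float)
    M[:3,:3]=r if r.shape==(3,3) else R.from_euler('xyz',r).as_matrix()
    M[:3,3]=o['tcp_pos']; return M
def cam(n):
    i=viewer.camera_info(n); K=np.array(i['intrinsics']); 
    c2w=np.linalg.inv(np.array(i['view'])) if 'view' in i else T()@np.array(i['tool_from_camera'])
    return K,c2w,i
def ray(c,u,v):
    K,M,i=c; p=cv2.undistortPoints(np.array([[[u,v]]],float),K,np.array(i.get('distortion',[0,0,0,0.])).ravel())[0,0]
    return M[:3,3],M[:3,:3]@np.array([p[0],-p[1],-1])
def onz(c,u,v,z):
    o,d=ray(c,u,v); return o+d*(z-o[2])/d[2]
def proj(c,P):
    K,M,i=c; q=np.linalg.inv(M)@np.append(P,1); p=q[:3]*[1,-1,-1]
    return cv2.projectPoints(p[None],np.zeros(3),np.zeros(3),K,np.array(i.get('distortion',[0,0,0,0.])).ravel())[0].ravel()
def snap(n,f):
    c=cam(n); im=np.array(viewer.camera(n)); cv2.imwrite('pics/'+f+'.png',im); return c,im
E
python3 - <<'E'
from h import *
np.set_printoptions(suppress=True,precision=3)
print(ctrl.get_obs())
ims=[]
for n in ['side','top','wrist']:
    c,im=snap(n,n+'0'); print(n,c[2].keys(),c[0],c[1]); ims.append(im)
cv2.imwrite('pics/all0.png',np.vstack([np.hstack([cv2.resize(ims[0],(400,300)),cv2.resize(ims[2],(400,300))]),]))
E
```

```text
{'time_s': 0.0, 'qpos': array([-1.364,  0.117,  1.442,  0.   ,  1.584, -0.038]), 'qvel': array([-0.002, -0.001, -0.   ,  0.   , -0.   ,  0.001]), 'joint_efforts': array([  0.002, -73.199, -63.249,  -0.   ,   0.006,   0.   ]), 'tcp_pos': array([ 163.565, -654.693,  227.467]), 'tcp_rot': array([-3.14 , -0.   ,  0.245]), 'wrist_force': array([ 0.121, -0.014,  0.886]), 'ft_torque': array([ 0.018, -0.009, -0.022]), 'gripper_force': 0.0, 'finger_gap': 85.56657225934129}
side dict_keys(['intrinsics', 'view']) [[528.562   0.    273.486]
 [  0.    528.562 211.283]
 [  0.      0.      1.   ]] [[  -0.76     0.407   -0.507 -120.585]
 [  -0.65    -0.472    0.595  729.834]
 [   0.002    0.782    0.623  882.918]
 [   0.       0.       0.       1.   ]]
top dict_keys(['intrinsics', 'view']) [[395.801   0.    279.214]
 [  0.    395.801 210.146]
 [  0.      0.      1.   ]] [[  0.005   0.989  -0.145 373.338]
 [ -1.      0.007   0.012   8.022]
 [  0.013   0.145   0.989 934.835]
 [  0.      0.      0.      1.   ]]
wrist dict_keys(['intrinsics', 'tool_from_camera']) [[324.465   0.    277.662]
 [  0.    324.465 208.961]
 [  0.      0.      1.   ]] [[   0.243    0.935    0.257  227.687]
 [  -0.97     0.234    0.064 -637.445]
 [  -0.001   -0.265    0.964  372.906]
 [   0.       0.       0.       1.   ]]
```

View pics/top0.png

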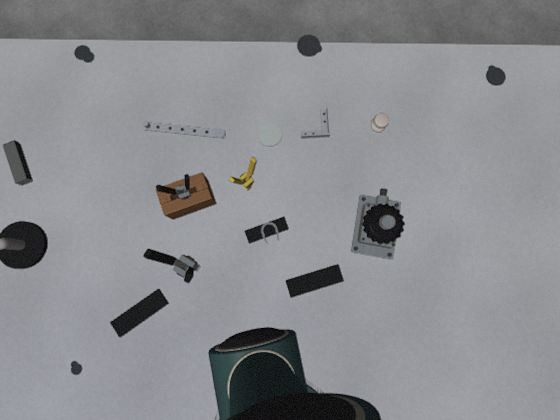

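View pics/side0.png

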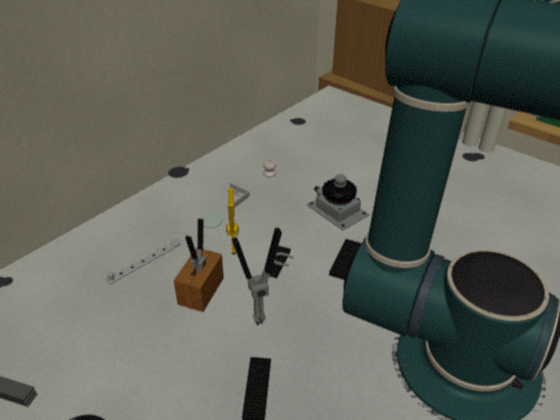

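The top view shows two black-handled pliers. One pair stands in the wooden block at about (180,188). The other, at about (172,262), stands free and is larger. A yellow pair is at (246,175). The ones in the block fit the description: not yellow, and the smaller of the black pairs.

There are three black blocks, at (267,230), (315,280) and (139,313). The smallest is at (267,230), and the ring lies on it. The winder is at (383,222).

Next I'll take coarse positions and an enlarged crop to confirm.

```bash
python3 - <<'E'
from h import *
np.set_printoptions(suppress=True,precision=1)
c=cam('top'); im=cv2.imread('pics/top0.png'); hsv=cv2.cvtColor(im,cv2.COLOR_BGR2HSV)
m=((hsv[...,0]<20)&(hsv[...,1]>100)&(hsv[...,2]>40)).astype(np.uint8); m[:160]=0;m[220:]=0;m[:,225:]=0
ys,xs=np.nonzero(m); r=cv2.minAreaRect(np.c_[xs,ys].astype(np.float32)); print('wood',r)
d=(im.max(2)<60).astype(np.uint8)
n,l,s,ce=cv2.connectedComponentsWithStats(d)
for k in range(1,n):
    if s[k,4]>60 and s[k,1]<330:
        rr=cv2.minAreaRect(np.argwhere(l==k)[:,::-1].astype(np.float32)); bx=np.array([onz(c,*p,10)[:2] for p in cv2.boxPoints(rr)])
        print(s[k],rr,'w',onz(c,*rr[0],10),[np.linalg.norm(bx[0]-bx[1]),np.linalg.norm(bx[1]-bx[2])],bx.ravel())
for nm,p,z in [('wood',(185,190),78),('ring',(269,229),12),('winder',(387,222),110),('hA',(165,189),180),('hB',(187,181),180)]: print(nm,onz(c,*p,z))
a=cv2.resize(im[150:300,100:300],(800,600),interpolation=cv2.INTER_CUBIC); cv2.imwrite('pics/crop0.png',a)
E
```

```text
wood ((185.0543212890625, 196.05203247070312), (33.49910354614258, 51.86306381225586), 70.34617614746094)
[298  35  23  21 302] ((308.0948181152344, 45.38793182373047), (20.483808517456055, 20.6151123046875), 66.80140686035156) w [928.5 -73.3  10. ] [np.float64(53.13751361075773), np.float64(54.69642470685018)] [ 942.6  -39.3  965.4  -87.3  914.5 -107.3  892.   -59.5]
[ 75  46  18  16 174] ((83.75000762939453, 54.25), (18.384777069091797, 13.435027122497559), 45.0) w [897.5 485.9  10. ] [np.float64(33.58226836008115), np.float64(48.952619635688336)] [901.8 514.1 927.6 492.5 893.2 457.7 867.7 479.3]
[487  66  18  19 220] ((495.22412109375, 75.68965911865234), (18.012447357177734, 16.341190338134766), 21.801406860351562) w [ 852.9 -541.9   10. ] [np.float64(44.59556960595103), np.float64(44.51676847597248)] [ 841.3 -512.4  882.  -530.6  864.6 -571.5  824.  -553.1]
[ 14 141  18  39 190] ((22.449996948242188, 159.84999084472656), (41.1096076965332, 4.743416786193848), 71.56505584716797) w [625.7 610.5  10. ] [np.float64(11.034630981642225), np.float64(103.6499216731351)] [671.8 636.  675
[... 2675 characters left out ...]
0428959018015), np.float64(38.917573161893436)] [ 345.9  -18.   383.2 -139.4  345.8 -150.4  309.1  -29.6]
[ 111  289   57   48 1028] ((138.75839233398438, 312.369140625), (17.695409774780273, 59.967777252197266), 55.00798034667969) w [272.4 314.1  10. ] [np.float64(131.3695648616711), np.float64(40.60589762079676)] [250.3 379.4 327.  272.8 294.7 248.2 218.8 354.7]
[ 209  328  172   92 7818] ((294.5, 373.5), (171.0, 91.0), 0.0) w [141.2 -38.9  10. ] [np.float64(192.8780753901076), np.float64(387.38284113745357)] [  45.9  148.2  238.7  154.2  240.1 -233.2   46.2 -227. ]
wood [542.1 205.2  78. ]
ring [463.7  20.8  12. ]
winder [ 470.6 -228.7  110. ]
hA [523.7 220.4 180. ]
hB [539.8 178.6 180. ]
```

View pics/crop0.png

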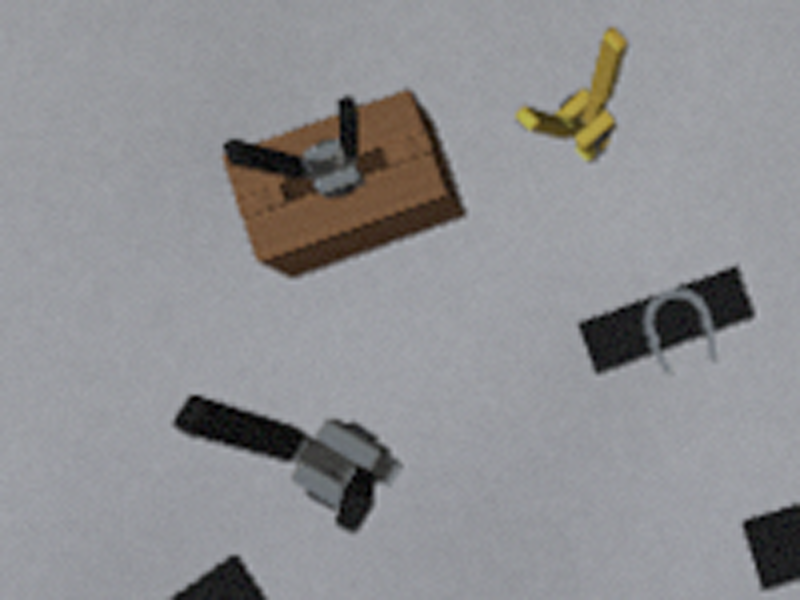

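The crop confirms the small black pliers standing in the wooden block at crop (335,165), and the ring on the small black block at crop (680,330), with its ends pointing down in the picture (-x). Next I'll look at the winder, the ring and the pliers with the wrist camera.

```bash
cat > d.py <<'E'
import sys; from h import *
# d.py x y z yaw -> shift cm, rotvec in tool axes
np.set_printoptions(suppress=True,precision=3)
x,y,z,w=map(float,sys.argv[1:5]); M=T(); t=M[:3,:3].T@(np.array([x,y,z])-M[:3,3])/10
print('tcp',M[:3,3],'shift',t,'rot',R.from_matrix(M[:3,:3].T@R.from_euler('xyz',[np.pi,0,w]).as_matrix()).as_rotvec(), 'n',np.linalg.norm(t)/5)
E
python3 d.py 465 -229 215 0.356
```

```text
tcp [ 163.552 -654.737  227.658] shift [ 39.564 -33.998   1.296] rot [-0.001 -0.    -0.111] n 10.436152920284027
```

```bash
python3 -m creep '[[[4,-3.4,0.1,0,0,-0.01,1],[8,-6.8,0.2,0,0,-0.02,1],[12,-10.2,0.3,0,0,-0.03,1],[16,-13.6,0.4,0,0,-0.05,1],[20,-17,0.6,0,0,-0.06,1]]]'; python3 d.py 465 -229 215 0.356
```

```text
time_s: 0.65
tcp_pos: [309.8, -449.9, 222.5]
tcp_rot: [3.142, -0.0, 0.305]
wrist_force: [1.0, -0.4, 0.9]
finger_gap: 85.7
gripper_force: 0.0
tcp [ 309.796 -449.918  222.506] shift [ 21.441 -16.407   0.751] rot [ 0.    -0.    -0.051] n 5.4018398559840195
```

```bash
python3 -m creep '[[[4,-3.1,0.1,0,0,-0.01,1],[8,-6.2,0.2,0,0,-0.02,1],[12,-9.2,0.4,0,0,-0.03,1],[16,-12.3,0.5,0,0,-0.04,1],[20,-15.3,0.7,0,0,-0.05,1]]]' | head -2; python3 -m creep '[[[1.4,-1.1,0,0,0,0,1],[1.4,-1.1,0,0,0,0,1],[1.4,-1.1,0,0,0,0,1]]]' | head -3
python3 - <<'E'
from h import *
snap('wrist','wind'); np.save('wind.npy',T())
E
python3 d.py 460 20 130 0.356
```

```text
time_s: 1.15
tcp_pos: [453.5, -245.4, 215.8]
time_s: 1.45
tcp_pos: [462.1, -232.0, 215.6]
tcp_rot: [-3.142, 0.0, 0.356]
tcp [ 461.844 -232.539  215.594] shift [  8.601 -23.746   8.557] rot [-0.     0.    -0.001] n 5.333136899805997
```

View pics/wind.png

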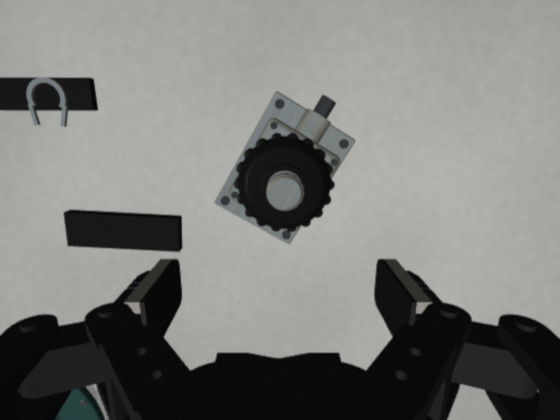

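The wrist view shows the winder spindle top at about (285,185) and the setting block with the ring at (47,95), so the yaw is about right. On to the ring.

```bash
python3 -m creep '[[[1.7,-4.4,0.5,0,0,0,1],[3.4,-8.9,1,0,0,0,1],[5.1,-13.3,2.5,0,0,0,1],[6.8,-17.8,4.5,0,0,0,1],[8,-21.6,6.5,0,0,0,1]]]' | head -2; python3 -m creep '[[[0.6,-2.1,2,0,0,0,1],[0.6,-2.1,2,0,0,0,1],[0.6,-2.1,2,0,0,0,1],[0.6,-2.1,2,0,0,0,1]]]' | head -3
python3 - <<'E'
from h import *
c,im=snap('wrist','ring'); np.save('ring.npy',T())
snap('wrist','ring2');
print(proj(c,np.array([463,21,12.])))
E
python3 d.py 530 198 330 0.356
```

```text
time_s: 2.0
tcp_pos: [461.9, -1.0, 150.5]
time_s: 2.4
tcp_pos: [461.0, 18.8, 131.6]
tcp_rot: [3.141, -0.001, 0.353]
[277.48308553 198.75865503]
tcp [460.923  18.864 131.557] shift [ 12.695 -14.41  -19.839] rot [ 0.001 -0.001 -0.003] n 5.522345574694263
```

View pics/ring.png

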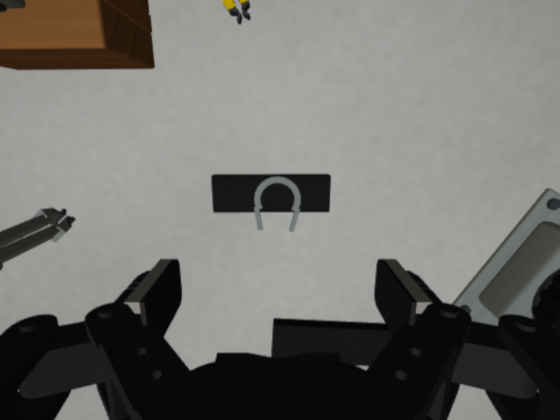

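The ring is at (277,195), with its ends at (260,228) and (293,228) and the block level in the picture. Now I'll rise over the pliers.

```bash
python3 -m creep '[[[0,0,-4.8,0,0,0,1],[0.5,-0.5,-9.6,0,0,0,1],[1.5,-1.7,-14,0,0,0,1],[4,-4.5,-17,0,0,0,1],[6.8,-7.8,-19.8,0,0,0,1]]]' | head -2; python3 -m creep '[[[3,-3.4,0,0,0,0,1],[5.9,-6.6,0,0,0,0,1],[5.9,-6.6,0,0,0,0,1],[5.9,-6.6,0,0,0,0,1],[5.9,-6.6,0,0,0,0,1]]]' | head -3
python3 - <<'E'
from h import *
c,im=snap('wrist','pl'); np.save('pl.npy',T())
E
```

```text
time_s: 3.0
tcp_pos: [497.3, 115.3, 330.9]
time_s: 3.5
tcp_pos: [529.1, 196.8, 328.3]
tcp_rot: [3.141, -0.0, 0.354]
```

View pics/pl.png

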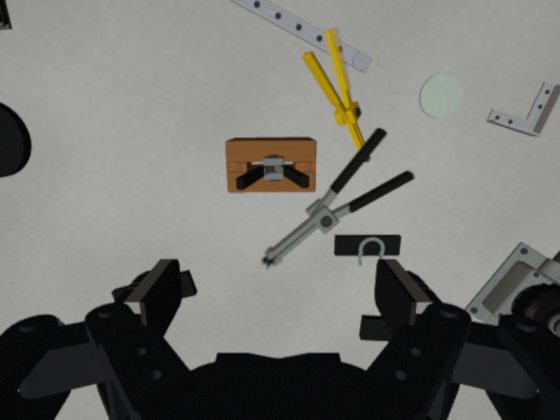

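The pliers stand in the block, with handle tips at about (241,184) and (304,183) and the pivot at (273,168). The other two pliers lie flat, so nothing stands tall nearby. Now I'll turn these pictures into numbers.

```bash
cat > m.py <<'E'
from h import *
np.set_printoptions(suppress=True,precision=2)
def wc(f):
    i=viewer.camera_info('wrist'); return np.array(i['intrinsics']),np.load(f)@np.array(i['tool_from_camera']),i
def loc(p,ps=0.354): # to yawed frame
    c,s=np.cos(ps),np.sin(ps); return np.array([c*p[0]+s*p[1],-s*p[0]+c*p[1]])
E
python3 - <<'E'
from m import *
c=wc('pl.npy'); im=cv2.imread('pics/pl.png')
sub=im[130:200,215:330]; hsv=cv2.cvtColor(sub,cv2.COLOR_BGR2HSV)
dk=((sub.max(2)<45)).astype(np.uint8)
n,l,s,ce=cv2.connectedComponentsWithStats(dk)
for k in range(1,n):
    if s[k,4]>25: print('dark',s[k]+[215,130,0,0,0],ce[k]+[215,130])
w=((hsv[...,0]<20)&(hsv[...,1]>100)).astype(np.uint8); print('wood bbox',cv2.boundingRect(w))
br=(hsv[...,2].astype(int)*w); print('col of V', br[:,12].tolist(), br[:,98].tolist())
g=((hsv[...,1]<60)&(sub.max(2)>50)&(w==0)).astype(np.uint8); n,l,s,ce=cv2.connectedComponentsWithStats(g)
for k in range(1,n):
    if s[k,4]>25: print('grey',s[k]+[215,130,0,0,0],ce[k]+[215,130])
for p in [(238,184),(307,183),(272.5,183.5)]: P=onz(c,*p,185); print('tip',P,loc(P))
# ring + block
c=wc('ring.npy'); im=cv2.imread('pics/ring.png'); sub=im[165:240,200:345]; hsv=cv2.cvtColor(sub,cv2.COLOR_BGR2HSV)
b=(sub.max(2)<55).astype(np.uint8); ys,xs=np.nonzero(b); r=cv2.minAreaRect(np.c_[xs+200,ys+165].astype(np.float32)); print('sb',r)
P=[onz(c,*q,10) for q in cv2.boxPoints(r)]; print(np.array(P), 'yaw',[np.arctan2(*(P[i]-P[i-1])[:2]) for i in range(4)])
a=cv2.resize(sub,(800,414),interpolation=cv2.INTER_CUBIC); 
im=cv2.imread('pics/pl.png'); a2=cv2.resize(im[130:200,200:345],(800,386)[:2],interpolation=cv2.INTER_CUBIC)[:186]
cv2.imwrite('pics/z1.png',np.vstack([a,cv2.resize(im[135:200,200:345],(415,186),interpolation=cv2.INTER_CUBIC) if 0 else a2]))
E
```

```text
dark [237 164  27  25 377] [249.94 176.41]
dark [283 165  26  23 331] [295.75 175.78]
wood bbox (11, 8, 90, 54)
col of V [0, 0, 0, 0, 0, 0, 0, 0, 0, 0, 0, 110, 123, 128, 127, 127, 126, 124, 124, 124, 125, 126, 125, 124, 124, 124, 125, 127, 130, 132, 133, 121, 118, 125, 126, 126, 126, 126, 126, 127, 127, 125, 123, 127, 129, 129, 130, 130, 133, 0, 0, 0, 0, 0, 0, 0, 0, 0, 0, 0, 0, 0, 0, 0, 0, 0, 0, 0, 0, 0] [0, 0, 0, 0, 0, 0, 0, 0, 0, 0, 91, 113, 121, 122, 122, 121, 121, 121, 123, 123, 125, 126, 124, 123, 121, 121, 121, 122, 124, 128, 133, 117, 114, 128, 130, 130, 130, 130, 130, 130, 129, 118, 111, 118, 121, 122, 121, 121, 120, 121, 123, 124, 124, 124, 121, 120, 119, 119, 121, 124, 128, 0, 0, 0, 0, 0, 0, 0, 0, 0]
grey [ 215  130  115   70 3236] [274.19 164.49]
grey [251 157  42  24 463] [273.12 167.35]
tip [526.23 235.23 185.  ] [575.15  38.23]
tip [548.69 177.05 185.  ] [576.04 -24.13]
tip [537.47 206.13 185.  ] [575.6    7.04]
sb ((270.5, 192.99998474121094), (116.99998474121094, 35.99999237060547), 0.0)
[[433.11  69.68  10.  ]
 [462.79  78.86  10.  ]
 [496.39 -12.24  10.  ]
 [467.72 -24.2   10.  ]] yaw [np.float64(-0.3532278752387273), np.float64(1.2707181490252302), np.float64(2.788268236785913), np.float64(-1.9660225654329548)]
```

```bash
python3 - <<'E'
import cv2,numpy as np
a=cv2.imread('pics/ring.png')[165:240,200:350]; b=cv2.imread('pics/pl.png')[132:200,200:350]
cv2.imwrite('pics/z2.png',np.vstack([cv2.resize(a,(660,330),interpolation=cv2.INTER_CUBIC),cv2.resize(b,(600,272),interpolation=cv2.INTER_CUBIC)[:, :].copy() if 0 else cv2.resize(b,(660,269),interpolation=cv2.INTER_CUBIC)]))
E
```

```text
(no output)
```

View pics/z2.png

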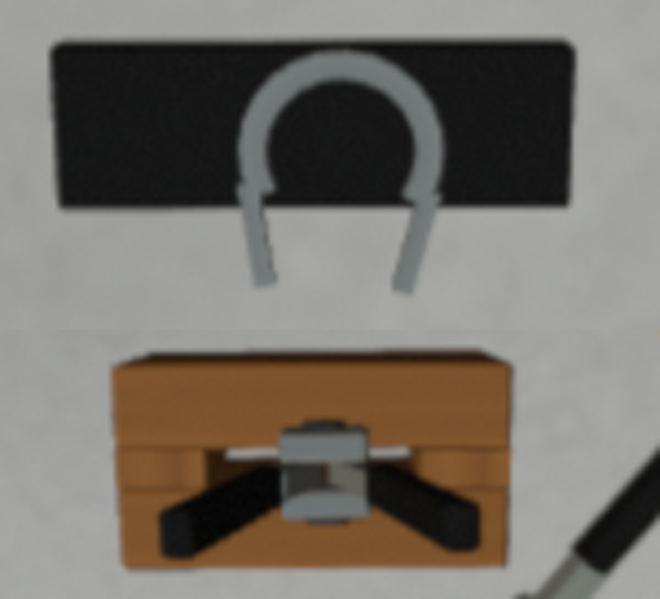

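Enlarged, the upper panel shows the ring (outer edges x 238–443, top 50) with end tips at (265,283) and (402,290), so it is turned about 0.05 from the block. The lower panel shows the pliers' handle end faces at (181,533) and (461,525), and the block top face x 113–510, y 365–568.

```bash
python3 - <<'E'
from m import *
c=wc('pl.npy'); t=cam('top')
f=lambda x,y:(x/4.4+200,(y-330)/3.956+132)
q=lambda x,y:(x/4+100,y/4+150)
a,b=onz(c,*f(181,533),185),onz(c,*f(461,525),185); print('wrist tips',a,b,(a+b)/2,'yaw',np.arctan2(-(a-b)[0],(a-b)[1]))
print('wood wrist',np.mean([onz(c,*f(*p),78) for p in [(113,365),(510,365),(507,566),(123,568)]],0))
a,b=onz(t,*q(232,149),185),onz(t,*q(347,101),185); print('top tips',a,b,(a+b)/2)
print('wood top',np.mean([onz(t,*q(*p),78) for p in [(227,158),(410,90),(437,182),(258,262)]],0))
# ring
c=wc('ring.npy'); im=cv2.imread('pics/ring.png'); g=im.astype(int).mean(2)
print('levels counter',g[230,230],'ring',g[181,277],'block',g[190,225], g[215:233:3,256:266].round())
z=13.5
f=lambda x,y:(x/4.4+200,y/4.4+165)
C=onz(c,*f(340.5,152),z); ta=onz(c,*f(265,283),z); tb=onz(c,*f(402,290),z); back=onz(c,*f(341,50),z)
print('ring C',C,'tipa',ta,'tipb',tb,np.linalg.norm(ta-tb),'mid',(ta+tb)/2,'yawtips',np.arctan2(-(ta-tb)[0],(ta-tb)[1]),'yaw axis',np.arctan2(*(C-(ta+tb)/2)[1::-1]),'back',back)
print('top ring ends', *[onz(t,*q(*p),z) for p in [(670,372),(714,358),(679,288)]])
# winder
c=wc('wind.npy'); im=cv2.imread('pics/wind.png'); hsv=cv2.cvtColor(im,cv2.COLOR_BGR2HSV)
s=im[165:220,260:315]; m=(s.max(2)>70).astype(np.uint8); n,l,st,ce=cv2.connectedComponentsWithStats(m)
for k in range(1,n):
    if st[k,4]>100: print('spindle',st[k],ce[k]+[260,165])
print('rows', s.max(2)[:, 25].tolist()); print('cols',s.max(2)[18].tolist())
E
```

```text
wrist tips [527.81 232.77 185.  ] [549.45 179.51 185.  ] [538.63 206.14 185.  ] yaw 0.38589004674940847
wood wrist [536.43 209.14  78.  ]
top tips [525.98 232.59 185.  ] [550.07 178.38 185.  ] [538.03 205.49 185.  ]
wood top [535.  208.6  78. ]
levels counter 156.33333333333334 ring 114.66666666666667 block 20.333333333333332 [[119. 119. 119. 114. 120. 153. 160. 161. 161. 160.]
 [124. 117. 119. 117. 108. 149. 161. 162. 161. 161.]
 [132. 120. 118. 120. 117. 121. 152. 161. 162. 163.]
 [145. 124. 118. 119. 118. 110. 149. 160. 161. 163.]
 [156. 135. 120. 118. 119. 119. 121. 152. 161. 162.]
 [160. 153. 145. 146. 147. 151. 156. 160. 162. 162.]]
ring C [462.7  21.   13.5] tipa [432.98  25.72  13.5 ] tipb [440.87   0.16  13.5 ] 26.745807600606526 mid [436.93  12.94  13.5 ] yawtips 0.2992842572478844 yaw axis 0.30304341521049205 back [481.08  27.68  13.5 ]
top ring ends [430.92  23.96  13.5 ] [439.22  -1.56  13.5 ] [480.06  19.16  13.5 ]
spindle [   6    6   38   40 1166] [284.03 190.53]
rows [19, 21, 22, 22, 25, 54, 99, 98, 74, 81, 90, 91, 100, 116, 125, 126, 126, 125, 126, 125, 126, 126, 126, 126, 127, 127, 127, 126, 125, 126, 125, 124, 125, 125, 125, 126, 127, 128, 129, 130, 129, 128, 125, 116, 105, 80, 38, 22, 19, 20, 22, 20, 21, 20, 21]
cols [23, 23, 29, 23, 21, 23, 27, 61, 98, 116, 120, 120, 120, 124, 127, 127, 126, 126, 126, 127, 127, 126, 126, 125, 125, 126, 125, 126, 127, 127, 127, 127, 126, 125, 126, 125, 116, 97, 78, 71, 68, 52, 30, 21, 19, 22, 17, 19, 19, 20, 19, 19, 19, 20, 20]
```

```bash
python3 d.py 538 206 157 0.37
```

```text
tcp [529.089 196.692 328.394] shift [ 1.146 -0.568 17.14 ] rot [ 0.    -0.001 -0.017] n 3.437545396354426
```

```bash
python3 -m creep '[[[1.1,-0.6,3,0,0,-0.017,1],[1.1,-0.6,6,0,0,-0.017,1],[1.1,-0.6,10,0,0,-0.017,1],[1.1,-0.6,13,0,0,-0.017,1],[1.1,-0.6,15.5,0,0,-0.017,1]]]' | head -3; python3 -m creep '[[[0,0,1.1,0,0,0,1],[0,0,1.6,0,0,0,1],[0,0,1.6,0,0,0,0.6],[0,0,1.6,0,0,0,0.5],[0,0,1.6,0,0,0,0.4]]]' 40;  python3 -m creep '[[[0,0,0,0,0,0,0.3],[0,0,0,0,0,0,0.25],[0,0,0,0,0,0,0.2],[0,0,0,0,0,0,0.17],[0,0,0,0,0,0,0.17]]]'
```

```text
time_s: 4.05
tcp_pos: [536.9, 206.0, 171.4]
tcp_rot: [3.142, 0.0, 0.37]
time_s: 4.55
tcp_pos: [538.3, 207.6, 159.2]
tcp_rot: [3.141, -0.003, 0.372]
wrist_force: [1.3, -0.1, 6.4]
finger_gap: 59.9
gripper_force: 5.0
time_s: 5.05
tcp_pos: [538.3, 207.7, 159.6]
tcp_rot: [3.141, -0.004, 0.372]
wrist_force: [0.4, -0.2, 9.8]
finger_gap: 50.0
gripper_force: 6.0
```

```bash
python3 -m creep '[[[0,0,-0.5,0,0,0,0.17],[0,0,-1.5,0,0,0,0.17],[0,0,-3.5,0,0,0,0.17],[0,0,-6,0,0,0,0.17],[0,0,-8.5,0,0,0,0.17]]]' ; python3 -m creep '[[[0,0,-2,0,0,0,0.17],[0,0,-3,0,0,0,0.17],[0,0,-3.5,0,0,0,0.17],[0,0,-3.5,0,0,0,0.17]]]'; python3 - <<'E'
from h import *
c,im=snap('wrist','held'); M=T(); np.save('held.npy',M)
for p in [(0,0,3),(0,0,70),(0,0,140)]: print(proj(c,(M@np.array([*p,1]))[:3]))
E
```

```text
time_s: 5.55
tcp_pos: [537.2, 207.4, 243.6]
tcp_rot: [-3.142, -0.0, 0.372]
wrist_force: [-0.2, 0.1, -1.5]
finger_gap: 49.9
gripper_force: 3.8
time_s: 5.95
tcp_pos: [537.3, 207.4, 277.0]
tcp_rot: [-3.142, -0.0, 0.372]
wrist_force: [-0.6, 0.0, -1.5]
finger_gap: 50.0
gripper_force: 3.8
[280.3968266  258.79149533]
[279.58486242 219.14965619]
[279.11823458 196.36788078]
```

View pics/held.png

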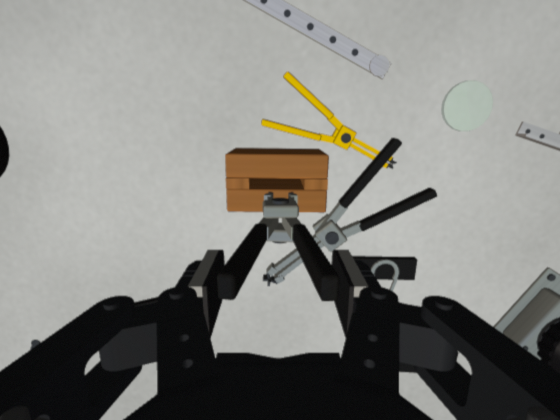

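The pliers are held (1.5 N weight), with shoulders at (281,208) and the jaws near (281,197), on the tool axis. I'll calibrate the jaw height by touching bare counter at about (385,-4), clear on the ring's -x side.

```bash
python3 d.py 385 -4 175 0.30; python3 - <<'E'
from m import *
im=cv2.imread('pics/top0.png'); c=cam('top'); print(proj(c,np.array([385,-4,0])))
u,v=proj(c,np.array([385,-4,0])).astype(int); print(im[v-12:v+13:2,u-14:u+15:2].min(2))
E
```

```text
tcp [537.215 207.342 276.252] shift [-21.852  14.161  10.141] rot [-0.     0.001  0.072] n 5.588808165166861
[279.35 263.08]
[[154 155 153 153 155 154 158 158 153 156 154 157 157 153 153]
 [152 153 156 152 152 155 156 157 154 156 152 158 159 151 158]
 [151 156 154 150 157 155 157 158 156 155 157 159 154 155 157]
 [155 158 155 155 155 157 155 156 157 155 157 159 154 154 156]
 [156 156 153 156 156 158 161 158 158 157 155 160 159 157 156]
 [158 156 159 158 157 158 156 161 156 158 160 157 157 156 159]
 [156 157 155 154 154 158 154 157 159 154 156 158 158 157 155]
 [153 157 159 156 155 156 155 158 157 157 158 157 161 157 159]
 [155 154 160 156 159 154 156 157 157 158 156 157 162 155 157]
 [150 155 156 155 157 157 156 155 159 157 156 155 154 154 155]
 [151 153 154 156 155 153 155 154 158 159 159 153 155 154 158]
 [156 155 156 156 156 155 154 156 158 155 155 159 158 155 155]
 [155 154 156 156 154 156 155 156 157 156 156 155 154 152 158]]
```

```bash
python3 -m creep '[[[-2,1.3,0,0,0,0,0.17],[-5,3.2,1,0,0,0.02,0.17],[-8.4,5.5,2,0,0,0.03,0.17],[-12,7.8,3.5,0,0,0.05,0.17],[-15.5,10,5,0,0,0.06,0.17]]]' |head -2; python3 -m creep '[[[-2.8,1.9,2,0,0,0.012,0.17],[-5,3.4,3.8,0,0,0.012,0.17],[-6,3.8,5,0,0,0.012,0.17],[-6.3,4.2,5.2,0,0,0.012,0.17],[-6.3,4.2,5.2,0,0,0.012,0.17]]]'; python3 d.py 385 -4 158 0.30
```

```text
time_s: 6.5
tcp_pos: [427.8, 56.9, 225.1]
time_s: 7.0
tcp_pos: [382.0, -1.7, 174.5]
tcp_rot: [-3.141, 0.001, 0.299]
wrist_force: [-0.0, -0.6, -0.9]
finger_gap: 50.3
gripper_force: 3.8
tcp [382.042  -1.657 174.529] shift [0.215 0.311 1.653] rot [-0.     0.001 -0.001] n 0.3390924425462128
```

```bash
f(){ grep -E "tcp_pos|wrist_f|grip"|tr '\n' ' '; echo; }; python3 -m creep '[[[0,0,1,0,0,0,0.17],[0,0,1.9,0,0,0,0.17],[0,0,1.9,0,0,0,0.17],[0,0,1.9,0,0,0,0.17]]]'|f
python3 -m creep '[[[0,0,0.1,0,0,0,0.17],[0,0,0.1,0,0,0,0.17]]]'|f
python3 -m creep '[[[0,0,0.1,0,0,0,0.17],[0,0,0.1,0,0,0,0.17]]]'|f
python3 -m creep '[[[0,0,0.1,0,0,0,0.17],[0,0,0.1,0,0,0,0.17]]]'|f
```

```text
tcp_pos: [382.2, -1.1, 155.6] wrist_force: [-0.5, -0.8, -0.2] gripper_force: 3.8 
tcp_pos: [382.3, -1.3, 155.0] wrist_force: [-0.4, 0.2, -1.9] gripper_force: 3.8 
tcp_pos: [382.2, -1.4, 153.9] wrist_force: [0.1, -0.8, -2.3] gripper_force: 3.8 
tcp_pos: [382.1, -1.4, 152.8] wrist_force: [-0.9, -0.3, -1.7] gripper_force: 3.8
```

```bash
f(){ grep -E "tcp_pos|wrist_f|grip"|tr '\n' ' '; echo; }; 
python3 -m creep '[[[0,0,0.1,0,0,0,0.17],[0,0,0.1,0,0,0,0.17]]]'|f
python3 -m creep '[[[0,0,0.1,0,0,0,0.17],[0,0,0.1,0,0,0,0.17]]]'|f
python3 -m creep '[[[0,0,0.1,0,0,0,0.17],[0,0,0.1,0,0,0,0.17]]]'|f
python3 -m creep '[[[0,0,0.1,0,0,0,0.17],[0,0,0.1,0,0,0,0.17]]]'|f
```

```text
tcp_pos: [382.1, -1.4, 151.8] wrist_force: [-0.0, -0.0, -2.1] gripper_force: 3.8 
tcp_pos: [382.1, -1.4, 150.7] wrist_force: [0.3, 0.0, -2.4] gripper_force: 3.8 
tcp_pos: [382.1, -1.4, 149.7] wrist_force: [0.9, 0.3, -2.0] gripper_force: 3.8 
tcp_pos: [382.4, -1.4, 149.2] wrist_force: [-0.2, 0.2, 2.8] gripper_force: 4.1
```

Light-squeeze contact comes at TCP z of about 149.4. Now the same with the pliers squeezed home.

```bash
f(){ grep -E "time|tcp_pos|wrist_f|grip|gap"|tr '\n' ' '; echo; }; 
python3 -m creep '[[[0,0,-0.6,0,0,0,0.17],[0,0,-1,0,0,0,0.05],[0,0,-1,0,0,0,-0.1],[0,0,-1,0,0,0,-0.25],[0,0,-1,0,0,0,-0.4]]]'|f
python3 -m creep '[[[0,0,0,0,0,0,-0.5],[0,0,0,0,0,0,-0.5],[0,0,0,0,0,0,-0.5],[0,0,0,0,0,0,-0.5]]]'|f
python3 - <<'E'
from h import *
snap('wrist','sq'); snap('side','sqs'); np.save('sq.npy',T())
E
python3 -m creep '[[[0,0,0.2,0,0,0,-0.5],[0,0,0.3,0,0,0,-0.5],[0,0,0.3,0,0,0,-0.5]]]'|f
python3 -m creep '[[[0,0,0.1,0,0,0,-0.5],[0,0,0.1,0,0,0,-0.5]]]'|f
python3 -m creep '[[[0,0,0.1,0,0,0,-0.5],[0,0,0.1,0,0,0,-0.5]]]'|f
```

```text
time_s: 9.3 tcp_pos: [382.1, -1.4, 158.7] wrist_force: [-0.0, -0.1, -2.2] finger_gap: 26.0 gripper_force: 5.2 
time_s: 9.7 tcp_pos: [382.1, -1.4, 158.8] wrist_force: [0.5, -0.1, -1.1] finger_gap: 22.1 gripper_force: 35.3 
time_s: 10.1 tcp_pos: [382.1, -1.4, 155.6] wrist_force: [-0.2, -0.4, -1.6] finger_gap: 21.8 gripper_force: 35.3 
time_s: 10.3 tcp_pos: [382.1, -1.4, 154.7] wrist_force: [-0.7, 0.3, -1.0] finger_gap: 22.6 gripper_force: 35.4 
time_s: 10.5 tcp_pos: [382.1, -1.4, 153.8] wrist_force: [0.8, 0.0, -1.9] finger_gap: 22.0 gripper_force: 35.3
```

```bash
f(){ grep -E "tcp_pos|wrist_f|grip"|tr '\n' ' '; echo; }; 
for i in 1; do python3 -m creep '[[[0,0,0.1,0,0,0,-0.5],[0,0,0.1,0,0,0,-0.5]]]'|f
python3 -m creep '[[[0,0,0.1,0,0,0,-0.5],[0,0,0.1,0,0,0,-0.5]]]'|f
python3 -m creep '[[[0,0,0.1,0,0,0,-0.5],[0,0,0.1,0,0,0,-0.5]]]'|f; done
```

```text
tcp_pos: [382.2, -1.4, 152.9] wrist_force: [-0.3, 0.2, 1.2] gripper_force: 35.4 
tcp_pos: [382.5, -1.4, 152.6] wrist_force: [0.7, -0.5, 4.7] gripper_force: 35.6 
tcp_pos: [382.8, -1.4, 152.4] wrist_force: [-0.6, -0.3, 12.1] gripper_force: 35.9
```

Home contact is at about 153.0, so squeezing lowers the jaws by about 3.6 mm. I'll reopen, re-check the light-squeeze contact, then rise and move over the ring.

```bash
f(){ grep -E "tcp_pos|wrist_f|grip|gap"|tr '\n' ' '; echo; }; 
python3 -m creep '[[[0,0,-0.5,0,0,0,-0.5],[0,0,-0.5,0,0,0,-0.2],[0,0,-0.5,0,0,0,0.05],[0,0,-0.5,0,0,0,0.17],[0,0,-0.2,0,0,0,0.17]]]'|f
python3 -m creep '[[[0,0,0.1,0,0,0,0.17],[0,0,0.1,0,0,0,0.17]]]'|f
python3 -m creep '[[[0,0,0.1,0,0,0,0.17],[0,0,0.1,0,0,0,0.17]]]'|f
python3 -m creep '[[[0,0,0.1,0,0,0,0.17],[0,0,0.1,0,0,0,0.17]]]'|f
python3 -m creep '[[[0,0,0.1,0,0,0,0.17],[0,0,0.1,0,0,0,0.17]]]'|f
```

```text
tcp_pos: [382.2, -1.4, 152.8] wrist_force: [-0.2, 0.3, -2.0] finger_gap: 50.1 gripper_force: 3.8 
tcp_pos: [382.0, -1.4, 151.5] wrist_force: [-0.0, 1.0, -1.6] finger_gap: 49.8 gripper_force: 3.8 
tcp_pos: [382.1, -1.4, 150.8] wrist_force: [-0.1, -0.4, -1.3] finger_gap: 50.1 gripper_force: 3.8 
tcp_pos: [382.1, -1.4, 149.8] wrist_force: [-0.6, -0.3, -1.2] finger_gap: 50.1 gripper_force: 3.8 
tcp_pos: [382.3, -1.4, 149.2] wrist_force: [-0.2, -0.5, 1.8] finger_gap: 50.2 gripper_force: 4.1
```

```bash
python3 -m creep '[[[0,0,-1.5,0,0,0,0.17],[0,0,-3,0,0,0,0.17],[0,0,-3,0,0,0,0.17]]]'|head -2; python3 d.py 442 14.5 180 0.30
```

```text
time_s: 12.7
tcp_pos: [383.0, -1.4, 181.8]
tcp [383.008  -1.436 181.827] shift [6.106 0.219 0.203] rot [ 0.001 -0.003 -0.   ] n 1.2226782697381853
```

```bash
python3 -m creep '[[[2,0.1,0.1,0,0,0,0.17],[4,0.2,0.2,0,0,0,0.17],[6.1,0.2,0.2,0,0,0,0.17],[6.1,0.2,0.2,0,0,0,0.17],[6.1,0.2,0.2,0,0,0,0.17]]]'|head -3; python3 - <<'E'
from m import *
M=T(); np.save('hov.npy',M); c,im=snap('wrist','hov'); snap('side','hovs'); s=cam('side')
for P in [(0,0,150),(0,0,145)]: print(proj(c,(M@np.array([*P,1.]))[:3]),proj(s,(M@np.array([*P,1.]))[:3]))
a=cv2.resize(im[150:240,210:350],(800,514),interpolation=cv2.INTER_CUBIC)
u,v=proj(s,np.array([442,14.5,20])).astype(int); print(u,v)
b=cv2.imread('pics/hovs.png')[v-50:v+50,u-60:u+60]
cv2.imwrite('pics/z3.png',np.vstack([cv2.resize(a,(500,321)),cv2.resize(b,(500,279),interpolation=cv2.INTER_CUBIC) if 0 else cv2.resize(b[15:82],(500,279),interpolation=cv2.INTER_CUBIC)]))
E
```

```text
time_s: 13.2
tcp_pos: [440.9, 14.8, 176.7]
tcp_rot: [-3.141, 0.001, 0.3]
[279.04 193.73] [289.09 255.24]
[279.06 194.93] [289.13 253.69]
288 257
```

View pics/z3.png

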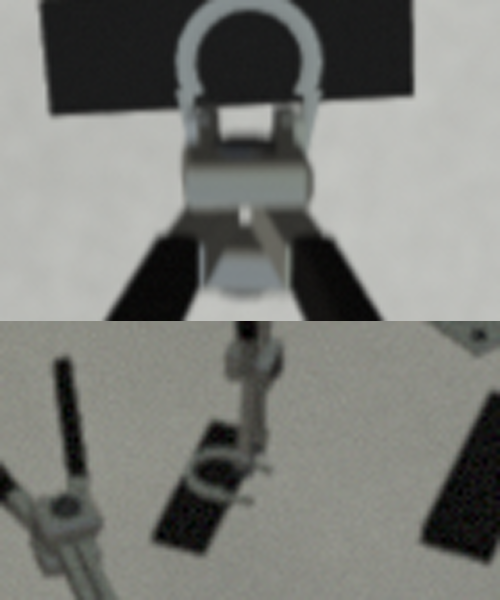

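The upper panel shows two dark jaw posts at about (207,125) and (284,125), with the ring ends just outside them, so the present squeeze is wider than I wanted. The post tops look further toward +x than expected. I'll check numerically, against the earlier picture, whether the pliers tilted in the grip.

```bash
python3 - <<'E'
import cv2,numpy as np
for f in ['held','hov']:
    g=cv2.imread(f'pics/{f}.png').mean(2)
    print(f); 
    for r in range(174,212,2): print(r,' '.join('%3d'%v for v in g[r,250:312:2]))
E
```

```text
held
174  99 100  99  99  98  98  99  98  99  97  98  98  98  98  98  97  98  97  97  96  96  96  96  96  96  96  96  96  96  96  95
176  97  97  98  98  98  97  98  98  98  98  98  97  98  97  97  98  98  98  98  99  99  99  98  98  99  99 100  99  98  98  98
178  49  49  52  53  54  55  57  57  57  59  59  59  60  64  66  69  72  72  72  72  73  74  73  75  75  81  82  84  86  84  84
180  34  33  31  32  32  34  32  33  34  33  32  33  33  33  32  31  32  32  32  31  33  32  33  32  33  42  62  76  95  97  99
182  34  34  33  35  35  35  34  34  35  35  34  35  35  35  34  34  33  35  35  34  34  34  33  35  34  36  59  79  96  99 101
184  34  33  31  33  32  33  32  33  33  33  33  33  33  33  32  31  32  33  32  33  34  34  32  31  33  33  51  77  97  99 100
186  37  34  34  34  34  35  34  35  36  34  34  34  35  35  34  34  34  35  34  34  35  35  36  34  35  34  38  79  96  99 101
188  41  39  38  38  39  38  38  38  37  38  38  37  36  36  36  37  35  35  36  36  37  37  36  36  36  37  37  80  97  98  99
190  88  88  87  87  86  87  85  85  84  83  81  81  81  81  81  80  80
[... 3072 characters left out ...]
 130 128 129 129 129 129 128  96 177 192 193 193 191 190 189
202 185 187 186 185 186 182 128 130 130 129 130 131 130 129 130 130 129 129 129 129 130 130 129  97 176 191 191 191 191 191 189
204 185 186 187 186 186 183 133 130 130 130 131 130 131 131 131 132 130 131 132 131 131 131 131 101 178 189 189 188 190 191 189
206 185 186 187 186 187 185 131 132 131 132 131 130 127 127 133 129 127 125 125 123 123 123 122 127 185 188 188 188 190 190 190
208 187 187 186 185 185 163  93 104 105 105 101 100 100 105 156 129 111  97  90  89  88  88  88 141 188 188 189 190 191 190 189
210 190 189 187 185 175 111  55  60  61  62  60  58  57  77 170 129  99  87  55  50  50  52  54 101 176 188 189 191 192 191 190
```

```bash
python3 - <<'E'
from m import *
for f in ['held','sq','hov']:
    c=wc(f+'.npy'); M=np.load(f+'.npy')
    g=cv2.imread(f'pics/{f}.png').mean(2)
    print(f,'cols 284..288 shoulder',[int(v) for v in g[186:220,282]])
    for th in (0,.05,.1):
        Ry=R.from_euler('y',th).as_matrix()
        print(th,[proj(c,(M@np.append(Ry@np.array(p,float),1))[:3]).round(1).tolist() for p in [(5,0,150),(13,0,72),(13,0,82)]])
g=cv2.imread('pics/sqs.png').mean(2); M=np.load('sq.npy'); s=cam('side')
for z in range(30,151,15):
    u,v=proj(s,(M@np.array([0,0,z,1.]))[:3]); r=g[int(round(v)),int(u)-20:int(u)+21]; print(z,round(u,1),round(v,1),r.astype(int))
E
```

```text
held cols 284..288 shoulder [34, 36, 35, 57, 80, 91, 96, 97, 95, 95, 92, 72, 39, 21, 25, 44, 55, 56, 54, 70, 95, 113, 124, 129, 128, 128, 128, 128, 129, 130, 126, 117, 114, 118]
0 [[279.0, 188.5], [279.6, 200.2], [279.5, 196.9]]
0.05 [[279.1, 180.6], [279.6, 195.4], [279.5, 191.5]]
0.1 [[279.1, 172.7], [279.6, 190.6], [279.5, 186.2]]
sq cols 284..288 shoulder [200, 197, 161, 92, 35, 25, 40, 52, 56, 55, 66, 91, 111, 125, 131, 132, 132, 132, 132, 134, 135, 129, 108, 87, 87, 88, 88, 84, 84, 85, 86, 86, 85, 87]
0 [[279.0, 188.5], [279.6, 200.2], [279.5, 196.9]]
0.05 [[279.1, 180.6], [279.6, 195.4], [279.5, 191.5]]
0.1 [[279.1, 172.7], [279.6, 190.6], [279.5, 186.2]]
hov cols 284..288 shoulder [162, 135, 100, 58, 33, 37, 45, 49, 57, 69, 87, 105, 117, 126, 130, 130, 129, 130, 130, 131, 127, 120, 111, 101, 99, 99, 100, 100, 98, 93, 88, 78, 67, 69]
0 [[279.0, 188.5], [279.6, 200.2], [279.5, 196.9]]
0.05 [[279.1, 180.6], [279.6, 195.4], [279.5, 191.5]]
0.1 [[279.1, 172.7], [279.6, 190.6], [279.5, 186.2]]
30 315.4 229.4 [135 135 137 135 133 138 136 136 136 137 138 135 135 140 130  87  35   8
 
[... 861 characters left out ...]
5 140 136 138 140 141 138 134 137 136 141 127  97  89
  84  73  58  60  84 112 135 137 139 140 137 136 138 137 134 138 135 134
 135 135 137 134 137]
120 313.4 259.1 [134 141 141 144 140 143 139 140 137 141 138 140 143 141 126 102  88  84
  67  61  56  62  90 126 138 139 136 139 139 135 139 137 141 140 138 141
 138 139 137 138 139]
135 313.0 263.8 [137 136 138 136 139 140 138 138 139 139 136 132 137 130 107  88  86  86
 102  99  94  85 107 136 139 139 138 142 138 140 134 135 139 139 140 136
 139 135 134 102  47]
150 312.7 268.4 [138 134 137 135 134 136 142 136 138 136 137 140 136 136 117  92  83  91
 115 138 138 139 137 138 140 138 137 138 141 137 140 137 140 137 139 139
 139 132 100  50  10]
```

```bash
python3 -m creep '[[[0,0,-3,0,0,0,0.25],[0,0,-5,0,0,0,0.3],[-2,0,-5,0,0,0,0.34],[-4,0,-5,0,0,0,0.38],[-4,0,-5,0,0,0,0.38]]]'; python3 -m creep '[[[0,0,0,0,0,0,0.38],[0,0,0,0,0,0,0.38]]]' | tail -3; python3 - <<'E'
from m import *
M=T(); s=cam('side'); g2=np.mean([np.array(viewer.camera('side')).mean(2) for _ in range(4)],0)
c,im=snap('wrist','h2'); np.save('h2.npy',M)
for nm,g,M in [('sq',cv2.imread('pics/sqs.png').mean(2),np.load('sq.npy')),('h2',g2,M)]:
    o=[]
    for z in range(84,146,4):
        u,v=proj(s,(M@np.array([0,0,z,1.]))[:3]); r=g[int(round(v))]; a=int(u)-22; w=r[a:a+40]
        bg=np.median(w); d=np.clip(bg-w-12,0,None); k=np.nonzero(d>15)[0]
        o.append((z,round(a+(k[0]+k[-1])/2-u,1),k[-1]-k[0]+1, round(a+(d*np.arange(40)).sum()/d.sum()-u,2)))
    print(nm,o)
    u0,_=proj(s,(M@np.array([0,0,100,1.]))[:3]);u1,_=proj(s,(M@np.array([10,0,100,1.]))[:3]);print('px/10mm',u1-u0)
g=im.mean(2)
for r in range(172,204,2): print(r,' '.join('%3d'%v for v in g[r,254:306:2]))
E
```

```text
time_s: 13.8
tcp_pos: [401.2, 2.3, 227.5]
tcp_rot: [3.141, -0.001, 0.299]
wrist_force: [0.3, 1.0, -1.0]
finger_gap: 58.8
gripper_force: 3.4
wrist_force: [-0.1, 0.2, -2.0]
finger_gap: 58.8
gripper_force: 3.4
sq [(84, np.float64(-1.6), np.int64(14), np.float64(-1.52)), (88, np.float64(-2.1), np.int64(13), np.float64(-1.64)), (92, np.float64(-2.0), np.int64(13), np.float64(-1.48)), (96, np.float64(-1.9), np.int64(11), np.float64(-0.93)), (100, np.float64(-1.3), np.int64(8), np.float64(-0.91)), (104, np.float64(-1.7), np.int64(7), np.float64(-1.19)), (108, np.float64(-1.6), np.int64(7), np.float64(-1.43)), (112, np.float64(-10.5), np.int64(25), np.float64(-4.8)), (116, np.float64(-9.9), np.int64(24), np.float64(-3.44)), (120, np.float64(-1.9), np.int64(8), np.float64(-1.49)), (124, np.float64(-1.8), np.int64(8), np.float64(-1.44)), (128, np.float64(-1.7), np.int64(8), np.float64(-1.57)), (132, np.float64(-2.1), np.int64(9), np.float64(-1.56)), (136, np.float64(-2.0), np.int64(9), np.float64(-2.1)), (140, np.float64(-4.4), np.int64(4), np.float64(-4.34)), (144, np.float64(-4.4), np.int64(
[... 2016 characters left out ...]
 185 156  60  73  79 115 144 186 187 187 187 187 187
192 185 188 187 185 187 184 140 117  54  46  52 137 144 144 128  46  52  60 122 146 186 187 187 187 188 187
194 185 187 187 186 177 157 118 104  43  29  24  45  49  49  48  27  31  49 100 119 171 186 187 188 187 187
196 184 185 186 184 129  80  62  56  43  42  39  37  35  37  35  32  27  44  55  58 111 182 187 187 186 185
198 185 185 184 182  92  48  47  45  46  52  54  56  54  54  49  42  38  46  48  47  58 173 187 187 185 184
200 184 183 184 180  86  60  60  59  60  60  62  63  63  63  63  61  61  62  64  63  64 137 186 186 185 185
202 183 182 184 180 108 100  99 100 100 100 100 100 101 101 101 101 102 102 102 103 102 100 183 186 185 186
```

With a light grip the pliers swing slightly when the arm accelerates, so I'll move gently and re-measure the tip row above the ring.

```bash
python3 d.py 439.6 13.5 172 0.30; python3 -m creep '[[[0.3,0,0.5,0,0,0,0.38],[0.8,0,1.5,0,0,0,0.38],[1.5,0,2.5,0,0,0,0.38],[2.2,0,3.5,0,0,0,0.38],[2.8,0,4.3,0,0,0,0.38]]]'|head -2;python3 -m creep '[[[0.5,0,0.6,0,0,0,0.38],[0.8,0,1,0,0,0,0.38],[1,0,1.1,0,0,0,0.38],[1.1,0,1.2,0,0,0,0.38],[1.1,0,1.2,0,0,0,0.38]]]'; cat >> m.py <<'E'
def rows(nm):
    M=T(); c,im=snap('wrist',nm); np.save(nm+'.npy',M); g=im.mean(2); return c,M,g
E
python3 - <<'E'
from m import *
c,M,g=rows('h3')
for r in range(172,206,2): print(r,' '.join('%3d'%v for v in g[r,254:306:2]))
E
python3 d.py 439.6 13.5 172 0.30
```

```text
tcp [402.996   2.993 226.729] shift [3.81  0.079 5.471] rot [-0.  0. -0.] n 1.3334820202837045
time_s: 14.75
tcp_pos: [430.0, 11.4, 182.4]
time_s: 15.25
tcp_pos: [440.2, 14.4, 172.1]
tcp_rot: [3.141, -0.0, 0.3]
wrist_force: [-0.4, -0.8, -1.2]
finger_gap: 58.9
gripper_force: 3.4
172  25  28  39 129 136 116  33  27  27  27  27  27  26  26  26  26  27  27  26  33 119 134 134  44  27  27
174  26  26  31 116 137 133  66  27  26  27  26  25  27  26  25  25  26  27  25  68 131 135 124  37  26  25
176  25  26  54 132 138 114  59  28  25  26  28  26  25  27  25  26  26  27  26  59 103 132 135  66  27  26
178  27  26  38 126 135  62  26  26  27  29  31  36  37  37  43  44  53  55  65  69  77 132 136 116 113 138
180  65  68  86 127 136  97 111 138 138 142 144 152 153 154 164 165 179 181 183 184 147 135 143 183 186 187
182 178 179 180 155 136 126 181 184 183 184 185 186 187 187 185 185 185 185 187 186 137 136 157 187 187 187
184 182 182 182 167 136 139 179 184 182 183 185 186 187 186 185 185 185 186 186 183 136 137 174 187 187 187
186 183 183 183 179 136 139 176 184 169 155 175 187 187 186 183 1
[... 414 characters left out ...]
 107 106 110 100  41  44  53 124 133 138 178 187 188 190 191
196 182 181 182 181 167 102  98  87  39  24  21  23  22  23  21  23  23  47  83  90 134 184 189 190 192 192
198 182 182 182 181 109  50  48  47  48  52  50  48  47  47  44  37  29  45  48  48  85 183 189 191 191 192
200 183 182 183 181  90  50  48  47  47  52  55  56  56  56  51  45  43  47  49  48  53 168 190 190 191 191
202 184 183 184 179  90  72  73  73  74  73  75  74  75  76  75  76  77  76  77  78  76 121 188 189 189 189
204 184 184 184 181 121 115 114 115 115 115 115 115 115 115 115 115 116 116 116 116 115  93 181 187 187 187
tcp [440.137  14.386 172.185] shift [-0.078  0.069  0.019] rot [ 0. -0. -0.] n 0.021053839010370057
```

The jaws are centred between the ends: posts mid at col 279.6, ring gap mid at 279.5. Now the fore-aft check.

```bash
python3 - <<'E'
from m import *
c=wc('h3.npy'); L=lambda p:loc(p,0.3)
print('tcp',L(T()[:3,3]),'jaw +x edge',L(onz(c,279.5,187.3,23)),'block edge',L(onz(c,279.5,179.3,10)),'ring_end tgt',L([442.1,14.5]),'tips',L([436.9,12.9]))
E
```

```text
tcp [ 424.73 -116.33] jaw +x edge [ 431.11 -116.75] block edge [ 436.27 -116.82] ring_end tgt [ 426.64 -116.8 ] tips [ 421.2  -116.79]
```

```bash
python3 -m creep '[[[0,0,0.3,0,0,0,0.38],[0,0,0.7,0,0,0,0.38],[0,0,1.1,0,0,0,0.38],[0,0,1.4,0,0,0,0.38],[0,0,1.5,0,0,0,0.38]]]'|head -2;python3 -m creep '[[[0,0,0,0,0,0,0.38],[0,0,0,0,0,0,0.35],[0,0,0,0,0,0,0.3]]]'; python3 - <<'E'
from m import *
c,M,g=rows('h4')
for r in range(166,206,2): print(r,' '.join('%3d'%v for v in g[r,250:310:2]))
E
```

```text
time_s: 15.8
tcp_pos: [439.9, 14.4, 156.4]
time_s: 16.1
tcp_pos: [440.2, 14.4, 157.1]
tcp_rot: [3.142, -0.0, 0.3]
wrist_force: [0.1, -0.1, -1.6]
finger_gap: 55.4
gripper_force: 3.5
166  27  28  29  27 115 139 135  63  27  27  27  27  28  28  27  28  28  27  28  27  28  27  50 133 138 126  33  27  27  28
168  28  27  27  31 125 139 134  55  27  28  29  27  27  29  28  29  27  27  28  27  27  28  38 126 138 134  33  28  28  27
170  27  28  28  30 126 139 132  50  27  28  27  26  27  28  26  27  26  26  28  28  27  28  40 127 138 135  40  27  28  26
172  27  28  27  27 113 140 133  59  28  27  27  27  27  27  27  28  26  27  27  28  28  28  47 132 139 125  32  27  29  28
174  26  26  27  27  84 139 137  87  29  29  27  28  28  28  27  28  27  27  28  28  28  27  72 135 140 104  30  27  27  26
176  27  28  27  27  71 139 138 118  35  27  27  27  25  27  27  27  26  27  28  28  26  33 119 136 139  75  26  27  28  26
178  27  27  27  27 105 137 138 129  49  27  27  25  26  27  25  26  27  26  27  26  26  37 115 137 137 112  30  28  26  27
180  27  28  27  28 102 137 129  50  28  26  27  28
[... 860 characters left out ...]
  53  45 137 146 142 142 148 102  49  53  86 136 136 142 182 189 188 190 190 190
196 182 183 183 184 184 183 146 120 116  65  40  25  32  28  26  26  31  29  28  46  76 109 132 145 188 190 191 192 193 192
198 184 184 185 184 184 183 116  55  51  47  46  50  46  43  42  41  40  36  30  45  49  51  85 154 190 191 192 193 193 193
200 186 185 185 184 185 181  95  51  48  48  48  54  56  59  58  58  52  44  39  48  49  48  59 170 191 192 193 194 194 193
202 187 186 184 185 186 183  95  62  61  62  63  63  63  65  66  66  66  66  66  67  68  69  69 139 190 193 193 194 193 192
204 186 186 186 185 186 185 117 111 109 110 110 111 111 111 111 111 111 112 112 113 112 113 112  91 182 192 193 194 193 191
```

```bash
f(){ grep -E "time|tcp_pos|wrist_f|grip|gap"|tr '\n' ' '; echo; }; python3 -m creep '[[[0,0,0,0,0,0,0.24],[0,0,0,0,0,0,0.17],[0,0,0,0,0,0,0.1],[0,0,-0.02,0,0,0,0.05],[0,0,-0.04,0,0,0,0]]]'|f
python3 -m creep '[[[0,0,-0.04,0,0,0,-0.06],[0,0,-0.08,0,0,0,-0.12],[0,0,-0.12,0,0,0,-0.2],[0,0,-0.16,0,0,0,-0.28],[0,0,-0.2,0,0,0,-0.36]]]'|f
python3 -m creep '[[[0,0,-0.03,0,0,0,-0.44],[0,0,-0.05,0,0,0,-0.5],[0,0,-0.05,0,0,0,-0.5],[0,0,-0.05,0,0,0,-0.5],[0,0,-0.05,0,0,0,-0.5]]]'|f
python3 - <<'E'
from m import *
c,M,g=rows('h5')
for r in range(150,212,2): print(r,' '.join('%3d'%v for v in g[r,246:314:2]))
E
```

```text
time_s: 16.65 tcp_pos: [440.1, 14.4, 157.4] wrist_force: [0.4, -0.9, -1.6] finger_gap: 42.8 gripper_force: 5.3 
time_s: 17.15 tcp_pos: [440.1, 14.4, 159.3] wrist_force: [0.2, -0.6, -0.9] finger_gap: 27.6 gripper_force: 7.8 
time_s: 17.65 tcp_pos: [440.1, 14.4, 159.8] wrist_force: [0.1, -0.8, -0.6] finger_gap: 22.2 gripper_force: 35.3 
150  26  27  28  28  26  27  27  28  28  28  28  29  28  27  27  29  27  28  28  30  26  28  27  27  27  27  27  28  27  27  28  28  27  27
152  28  27  29  28  27  27  28  27  27  28  28  28  30  32  37  41  36  35  35  35  35  30  30  29  27  28  27  27  27  28  28  27  26  29
154  29  28  28  26  27  28  28  29  28  28  32  51  78  94 113 118 114 112 111 115 112  97  74  53  32  27  26  28  26  28  28  27  26  27
156  28  27  29  27  28  28  28  28  27  51  90 126 140 141 142 142 142 142 142 142 141 141 141 133 101  57  31  28  28  28  28  27  26  26
158  28  29  28  28  27  28  28  31  68 123 141 141 140 139 137 135 136 137 137 136 136 139 140 141 142 132  82  32  28  28  27  28  29  27
160  28  28  28  29  28  29  29  73 132 142 140 136 118 101  71
[... 2876 characters left out ...]

202 187 188 188 188 185 156 148 107 100  98  96  91  90  92  94  96  98 101 102 104 105 107 108 109 111 111  81  57 112 151 185 193 192 190
204 186 188 188 188 187 186 186 141 100 101 122 126 124 124 124 125 125 126 127 126 127 127 126 127 127 125  88 107 188 193 194 193 191 191
206 185 187 189 189 189 188 189 186 118 104 125 130 129 129 128 128 128 128 128 127 126 126 127 126 126 125  95 177 193 193 193 193 193 192
208 185 186 188 189 189 188 190 191 172 113 126 130 128 128 128 129 128 128 128 128 128 128 128 128 129 127 104 186 190 190 192 193 192 192
210 187 188 189 189 189 188 189 191 190 147 128 132 130 130 131 130 130 130 130 130 129 130 130 130 129 128 118 189 190 191 191 192 192 191
```

The ring is spread: its ends are now parallel at cols 256 and 304, and the jaws are home (35 N). I'll lift gently and check that it comes along.

```bash
python3 -m creep '[[[0,0,-0.2,0,0,0,-0.5],[0,0,-0.5,0,0,0,-0.5],[0,0,-1,0,0,0,-0.5],[0,0,-1.5,0,0,0,-0.5],[0,0,-1.5,0,0,0,-0.5]]]'
cat >> m.py <<'E'
def ringfeat(g):
    # back rows at col 279, end cols at row 184 (ring ~138 grey on block 28 / counter 187)
    col=g[140:170,277:282].mean(1); row=g[184:188].mean(0)
    return col.astype(int).tolist(), row[240:262].astype(int).tolist(), row[298:316].astype(int).tolist()
E
python3 - <<'E'
from m import *
c,M,g=rows('h6')
for n,x in [('h5',cv2.imread('pics/h5.png').mean(2)),('h6',g)]: print(n,*ringfeat(x),sep='\n')
im=cv2.imread('pics/h6.png'); a=cv2.resize(im[140:220,230:330],(500,400),interpolation=cv2.INTER_CUBIC)
s=snap('side','h6s')[1]; cs=cam('side'); u,v=proj(cs,(M@np.array([10,0,140,1.]))[:3]).astype(int)
b=cv2.resize(s[v-40:v+40,u-40:u+20],(300,400),interpolation=cv2.INTER_CUBIC); cv2.imwrite('pics/z4.png',np.hstack([a,b])); print(u,v)
E
```

```text
time_s: 18.2
tcp_pos: [440.4, 14.5, 175.8]
tcp_rot: [3.141, -0.001, 0.3]
wrist_force: [-0.3, 0.7, -2.3]
finger_gap: 22.2
gripper_force: 35.1
h5
[192, 192, 192, 192, 190, 171, 114, 42, 26, 27, 27, 28, 36, 63, 112, 139, 142, 140, 136, 112, 67, 34, 29, 28, 28, 28, 28, 28, 28, 27]
[172, 172, 173, 176, 176, 177, 177, 178, 180, 181, 180, 180, 184, 183, 165, 145, 140, 141, 141, 151, 177, 184]
[192, 192, 191, 186, 150, 138, 140, 143, 155, 184, 193, 193, 193, 192, 192, 192, 192, 192]
h6
[191, 191, 191, 191, 187, 138, 54, 27, 28, 43, 96, 131, 140, 139, 136, 124, 86, 38, 28, 28, 28, 28, 27, 27, 28, 28, 28, 27, 27, 27]
[184, 184, 184, 184, 184, 185, 185, 185, 185, 185, 185, 186, 186, 184, 166, 144, 139, 138, 130, 163, 173, 179]
[187, 182, 175, 140, 135, 139, 143, 160, 186, 191, 192, 191, 191, 190, 190, 191, 191, 191]
285 251
```

View pics/z4.png

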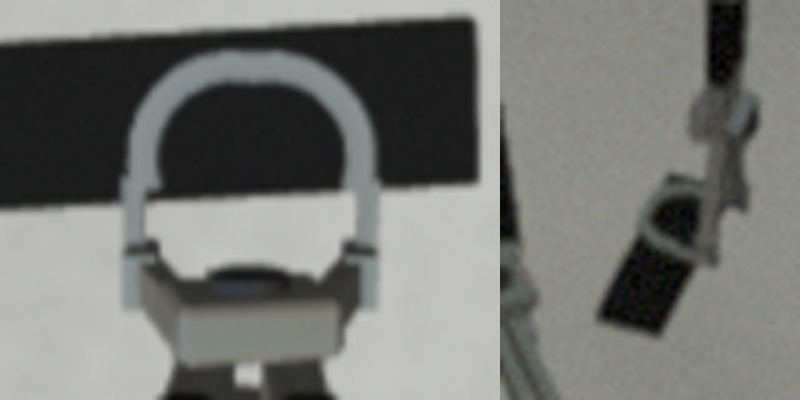

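The picture shows the ring seated on both jaws, fully spread and clear of the block. The back edge moved about 3.5 rows on lifting, so I'll check the ring's tilt and shift numerically from the side image against the projection.

```bash
python3 - <<'E'
from m import *
M=np.load('h6.npy'); cs=cam('side'); c=wc('h6.npy')
P=lambda cc,p:proj(cc,(M@np.array([*p,1.]))[:3]).round(1).tolist()
for p in [(0,0,148),(0,20,148),(0,-20,148),(40,0,148),(40,0,143),(40,0,153),(40,0,138),(22,20,148),(22,-20,148),(-8,20,148),(-8,-20,148)]: print(p,'side',P(cs,p),'wrist',P(c,p))
g=cv2.imread('pics/h6s.png').mean(2)
for r in range(238,268): print(r,' '.join('%3d'%v for v in g[r,266:296]))
E
```

```text
(0, 0, 148) side [289.2, 254.9] wrist [279.0, 194.2]
(0, 20, 148) side [292.4, 249.6] wrist [300.6, 194.2]
(0, -20, 148) side [286.0, 260.3] wrist [257.5, 194.2]
(40, 0, 148) side [273.6, 250.2] wrist [279.1, 150.5]
(40, 0, 143) side [273.6, 248.7] wrist [279.1, 151.0]
(40, 0, 153) side [273.6, 251.8] wrist [279.1, 150.0]
(40, 0, 138) side [273.6, 247.1] wrist [279.2, 151.6]
(22, 20, 148) side [283.8, 247.1] wrist [301.1, 170.6]
(22, -20, 148) side [277.3, 257.7] wrist [257.1, 170.6]
(-8, 20, 148) side [295.5, 250.5] wrist [300.5, 202.6]
(-8, -20, 148) side [289.2, 261.3] wrist [257.6, 202.6]
238 138 137 138 139 139 138 136 140 137 136 136 137 139 141 138 134 123  99  88  88  77  79  74  73  64  61  63  52  62  96
239 133 136 132 139 135 136 139 138 135 139 136 137 137 137 135 135 131 117 107 103  97  86  83  73  60  52  60  65  91 129
240 136 138 138 137 136 135 138 135 136 136 136 137 135 135 134 138 136 131 131 129 115  92  83  84  59  50  57  78 114 136
241 140 137 137 138 138 134 136 140 137 137 138 137 137 137 137 139 138 136 139 135 118  92  85  79  65  50  60  85 127 139
242 
[... 2519 characters left out ...]
  16  22  27  37  54  69  76  80  81  87  75  66  87 126 136 135 137 139 139 138
263 137 137 118  75  27   4  14  17  16  20  10  17  18  28  23  30  44  62  83  92  87  74  92 128 138 140 138 139 139 142
264 138 134 100  51  17  19  23  14  18  14  16  23   1   8   7  14  25  49  95 116 113 104 112 135 139 138 136 137 139 138
265 139 118  71  22  14  14  17  17  12  14  11  10  15  16  23  10  23  74 123 134 133 131 134 138 138 138 134 136 138 141
266 132 101  48  15  22  13   5  18  23  16  24  22  13  15  15  13  54  94 132 138 136 137 139 140 137 136 136 137 135 137
267 117  74  25  22  23   6  14  20   9  20  17   8   8  18   7  36  81 125 134 136 135 137 138 137 139 140 136 136 136 137
```

Side-image evidence on ring tilt is inconclusive at this resolution, so I'll check by touch. A level ring should meet the block at TCP z of about 159.7; with the back drooping it would touch earlier.

```bash
f(){ grep -E "tcp_pos|wrist_f"|tr '\n' ' '; echo; }; python3 -m creep '[[[0,0,0.3,0,0,0,-0.5],[0,0,0.6,0,0,0,-0.5],[0,0,0.8,0,0,0,-0.5],[0,0,0.9,0,0,0,-0.5],[0,0,0.9,0,0,0,-0.5]]]'|f
for k in 1; do python3 -m creep '[[[0,0,0.1,0,0,0,-0.5],[0,0,0.1,0,0,0,-0.5],[0,0,0.1,0,0,0,-0.5]]]'|f
python3 -m creep '[[[0,0,0.1,0,0,0,-0.5],[0,0,0.1,0,0,0,-0.5],[0,0,0.1,0,0,0,-0.5]]]'|f
python3 -m creep '[[[0,0,0.1,0,0,0,-0.5],[0,0,0.1,0,0,0,-0.5],[0,0,0.1,0,0,0,-0.5]]]'|f
python3 -m creep '[[[0,0,0.1,0,0,0,-0.5],[0,0,0.1,0,0,0,-0.5],[0,0,0.1,0,0,0,-0.5]]]'|f; done
python3 - <<'E'
from m import *
c,M,g=rows('h7')
print(*ringfeat(g),sep='\n'); print(g[180:206,256].astype(int).tolist(),g[180:206,304].astype(int).tolist())
g=cv2.imread('pics/h5.png').mean(2);print(g[180:206,256].astype(int).tolist(),g[180:206,304].astype(int).tolist())
g=cv2.imread('pics/h6.png').mean(2);print(g[180:206,256].astype(int).tolist(),g[180:206,304].astype(int).tolist())
E
```

```text
tcp_pos: [440.0, 14.4, 165.5] wrist_force: [0.4, -0.8, -1.6] 
tcp_pos: [440.1, 14.4, 164.9] wrist_force: [-0.0, 0.2, -1.9] 
tcp_pos: [440.1, 14.4, 163.8] wrist_force: [-0.5, -1.0, -1.6] 
tcp_pos: [440.1, 14.4, 162.7] wrist_force: [0.8, -0.1, -1.8] 
tcp_pos: [440.1, 14.4, 161.9] wrist_force: [-0.0, 0.1, -0.3] 
[192, 192, 192, 192, 190, 165, 105, 39, 27, 37, 79, 122, 140, 140, 138, 134, 101, 48, 29, 28, 28, 28, 28, 28, 28, 28, 28, 28, 28, 28]
[175, 175, 178, 179, 179, 180, 184, 185, 186, 186, 185, 186, 185, 183, 165, 144, 139, 139, 130, 163, 173, 179]
[187, 183, 177, 141, 136, 139, 143, 159, 185, 192, 193, 193, 193, 192, 192, 191, 192, 192]
[139, 138, 139, 139, 140, 139, 140, 137, 115, 78, 73, 115, 137, 139, 139, 140, 140, 140, 141, 141, 141, 150, 172, 186, 187, 187] [141, 141, 142, 142, 143, 143, 143, 144, 138, 107, 75, 112, 138, 142, 142, 142, 143, 144, 144, 144, 144, 153, 179, 194, 195, 194]
[139, 139, 139, 139, 139, 140, 140, 140, 138, 119, 85, 76, 116, 139, 142, 141, 142, 142, 142, 142, 142, 144, 156, 176, 186, 187] [139, 139, 139, 139, 140, 139, 140, 140, 139, 125, 89, 72, 114, 137, 140, 140, 139, 140, 140, 140, 140, 141, 151, 177, 193, 194]
[138, 139, 140, 139, 139, 139, 139, 137, 114, 77, 71, 114, 137, 140, 139, 140, 139, 140, 141, 141, 141, 150, 172, 186, 188, 188] [141, 142, 142, 142, 142, 143, 143, 143, 137, 105, 73, 112, 139, 141, 141, 141, 142, 143, 143, 143, 144, 153, 176, 190, 190, 190]
```

The ring touches at about 162.2, which means its back droops about 2.4 mm (≈0.055 rad). I'll rise, pitch the tool by +0.05 about its y with the jaws kept in place, and touch again to check.

```bash
f(){ grep -E "time|tcp_pos|wrist_f|rot"|tr '\n' ' '; echo; }; python3 -m creep '[[[0,0,-0.4,0,0,0,-0.5],[-0.2,0,-0.4,0,0.015,0,-0.5],[-0.5,0,-0.4,0,0.035,0,-0.5],[-0.74,0,-0.4,0,0.05,0,-0.5],[-0.74,0,-0.3,0,0.05,0,-0.5]]]'|f
python3 -m creep '[[[0,0,0,0,0,0,-0.5],[0,0,0,0,0,0,-0.5]]]'|f
python3 -m creep '[[[0,0,0.2,0,0,0,-0.5],[0,0,0.2,0,0,0,-0.5],[0,0,0.2,0,0,0,-0.5]]]'|f
python3 -m creep '[[[0,0,0.1,0,0,0,-0.5],[0,0,0.1,0,0,0,-0.5],[0,0,0.1,0,0,0,-0.5]]]'|f
python3 -m creep '[[[0,0,0.05,0,0,0,-0.5],[0,0,0.05,0,0,0,-0.5],[0,0,0.05,0,0,0,-0.5]]]'|f
python3 -m creep '[[[0,0,0.05,0,0,0,-0.5],[0,0,0.05,0,0,0,-0.5],[0,0,0.05,0,0,0,-0.5]]]'|f
```

```text
time_s: 20.55 tcp_pos: [432.6, 12.0, 165.0] tcp_rot: [3.141, -0.052, 0.299] wrist_force: [-0.1, -0.1, -1.7] 
time_s: 20.75 tcp_pos: [433.0, 12.2, 164.8] tcp_rot: [-3.142, -0.05, 0.3] wrist_force: [0.3, 0.5, -1.7] 
time_s: 21.05 tcp_pos: [433.1, 12.3, 162.6] tcp_rot: [-3.141, -0.05, 0.3] wrist_force: [0.0, 0.2, -1.5] 
time_s: 21.35 tcp_pos: [433.2, 12.3, 161.8] tcp_rot: [-3.142, -0.05, 0.3] wrist_force: [0.2, 0.2, -1.6] 
time_s: 21.65 tcp_pos: [433.2, 12.3, 161.4] tcp_rot: [3.142, -0.05, 0.3] wrist_force: [0.8, -0.1, -1.9] 
time_s: 21.95 tcp_pos: [433.2, 12.3, 160.9] tcp_rot: [3.142, -0.05, 0.3] wrist_force: [-0.8, -0.5, 0.7]
```

Contact now comes at about 161.1, so the ring went slightly past level. The best pitch is about +0.025, with ring mid-thickness at TCP z − 149.4. I'll take half of the pitch back, lift, and compute the spindle target.

```bash
python3 -m creep '[[[0,0,-0.5,0,0,0,-0.5],[0.1,0,-1,0,-0.007,0,-0.5],[0.25,0,-2,0,-0.017,0,-0.5],[0.37,0,-3.2,0,-0.025,0,-0.5],[0.37,0,-4.5,0,-0.025,0,-0.5]]]'|head -3
python3 -m creep '[[[0,0,-1,0,0,0,-0.5],[0,0,-1,0,0,0,-0.5],[0,0,-1,0,0,0,-0.5]]]'|head -3
python3 - <<'E'
from m import *
c=wc('wind.npy'); S=onz(c,285,191,109.5); print('spindle',S)
c,M,g=rows('k1'); z=M[2,3]-149.45+1.75
print('back col',g[142:164,277:282].mean(1).astype(int).tolist())
for r in (160,164,168,172): print(r,g[r,246:266].astype(int).tolist(),g[r,294:314].astype(int).tolist())
b=onz(c,279.7,156.3,z); print('z ring top',z,'ring back',b,'rel tcp local',loc(b-M[:3,3],0.3))
E
```

```text
time_s: 22.45
tcp_pos: [434.8, 12.8, 207.1]
tcp_rot: [-3.142, -0.025, 0.3]
time_s: 22.75
tcp_pos: [434.4, 12.6, 216.0]
tcp_rot: [3.142, -0.025, 0.3]
spindle [ 474.71 -232.57  109.5 ]
back col [68, 30, 27, 28, 27, 28, 27, 43, 96, 131, 139, 139, 136, 125, 88, 39, 27, 27, 27, 27, 27, 27]
160 [27, 27, 27, 28, 28, 27, 28, 28, 28, 28, 28, 37, 78, 123, 139, 140, 138, 137, 132, 114] [97, 127, 135, 137, 139, 140, 138, 118, 66, 33, 27, 28, 28, 27, 28, 27, 26, 27, 27, 28]
164 [28, 26, 28, 28, 27, 28, 26, 28, 28, 31, 62, 126, 140, 139, 138, 135, 121, 74, 36, 28] [29, 28, 43, 91, 127, 136, 138, 140, 137, 100, 51, 30, 27, 28, 25, 29, 29, 27, 26, 26]
168 [27, 27, 28, 29, 27, 29, 27, 27, 32, 65, 128, 140, 140, 138, 133, 99, 51, 29, 26, 26] [28, 27, 29, 29, 58, 122, 135, 138, 140, 137, 107, 56, 30, 28, 28, 31, 30, 32, 34, 36]
172 [42, 42, 45, 47, 51, 55, 56, 56, 66, 101, 133, 141, 138, 137, 132, 91, 84, 92, 103, 108] [187, 186, 187, 187, 181, 142, 134, 136, 139, 141, 154, 184, 191, 192, 191, 192, 191, 191, 191, 190]
z ring top 68.26651259748667 ring back [471.33  23.5   68.27] rel tcp local [38.54 -0.55]
```

```bash
python3 d.py 453.9 -238.5 276 0.30
```

```text
tcp [434.184  12.637 215.513] shift [-5.381 24.575 -6.188] rot [-0.    -0.025 -0.   ] n 5.1814001670205725
```

```bash
python3 -m creep '[[[-0.1,0.5,-1,0,0,0,-0.5],[-0.3,1.5,-2.3,0,0,0,-0.5],[-0.7,3,-3.6,0,0,0,-0.5],[-1.1,5,-4.8,0,0,0,-0.5],[-1.6,7.2,-5.8,0,0,0,-0.5]]]'|head -2
python3 -m creep '[[[-0.6,2.5,-0.2,0,0,0,-0.5],[-1.2,5.2,-0.4,0,0,0,-0.5],[-1.8,8,-0.4,0,0,0,-0.5],[-2.4,10.8,-0.4,0,0,0,-0.5],[-2.9,13.2,-0.4,0,0,0,-0.5]]]'|head -2
python3 -m creep '[[[-0.4,1.8,0,0,0,0,-0.5],[-0.7,3,0,0,0,0,-0.5],[-0.8,3.7,0,0,0,0,-0.5],[-0.9,4.1,0,0,0,0,-0.5],[-0.9,4.1,0,0,0,0,-0.5]]]'
python3 - <<'E'
from m import *
c,M,g=rows('k2')
for r in range(146,206,2): print(r,' '.join('%3d'%v for v in g[r,246:314:2]))
E
python3 d.py 453.9 -238.5 276 0.30
```

```text
time_s: 23.3
tcp_pos: [439.0, -62.6, 275.4]
time_s: 23.8
tcp_pos: [449.8, -198.3, 277.8]
time_s: 24.3
tcp_pos: [453.7, -237.8, 276.7]
tcp_rot: [-3.142, -0.025, 0.3]
wrist_force: [0.7, -0.0, -2.0]
finger_gap: 22.2
gripper_force: 35.1
146  48  23  19  18  19  23  25  28  27  27  28  25  27  28  27  25  26  26  26  26  26  24  25  26  26  26  25  22  18  13  14  12  15 104
148  43  19  19  20  22  27  27  26  27  26  28  26  26  26  27  27  26  27  26  26  26  26  25  26  25  24  26  25  21  17  14  12  11  36
150  27  20  20  21  26  28  26  28  27  26  25  30  48  76 104 110  98  94  95  96  96  64  42  27  25  25  26  25  24  22  17  12  13  14
152  19  19  22  28  26  28  28  28  27  30  67 113 138 143 143 144 143 143 143 143 143 142 133  99  46  28  25  25  25  25  21  13  13   9
154  20  19  28  29  27  28  27  27  37 108 139 143 142 141 141 139 139 141 139 139 140 141 142 142 133  85  30  24  25  23  23  17  15  11
156  21  22  32  28  27  27  27  39 114 144 142 139 135 108 104 104 118 124 117  94  98 112 134 140 142 142 101  31  24  24  25  20  14  13
158  20  27  32  28  29  28
[... 2743 characters left out ...]
2  57 113 141 157 176 187 196
198 142 142 123 106 127 142 114 107  93  74  51  49  48  51  57  59  60  59  56  49  42  49  49  51  50  50  57  57 113 145 193 199 198 196
200 143 143 142 140 141 142 115 106 100  90  68  56  58  61  62  65  67  69  71  75  77  80  84  86  88  88  60  58 115 146 191 198 199 197
202 142 144 139 139 138 144 115 106 102 100 112 106 106 108 109 111 111 112 113 115 116 118 118 121 122 123  73  61 125 175 194 197 198 197
204 150 143 140 136 140 143 137 107 102 105 132 131 130 130 131 131 131 130 130 130 130 129 128 128 129 128  78 150 187 198 198 197 195 196
tcp [ 453.671 -237.53   276.708] shift [-0.009  0.099  0.071] rot [-0.    -0.025  0.   ] n 0.02445213408462209
```

```bash
python3 - <<'E'
from m import *
c=wc('k2.npy'); M=np.load('k2.npy')
S=onz(c,279.2,172.4,109.3); b=onz(c,279.8,156.3,M[2,3]-147.7); sb=onz(c,279.2,188.2,109.3); ml=onz(c,279.9,170,M[2,3]-147.7)
print('S',S,'near-edge radius',np.linalg.norm(S-sb),'back-S local',loc(b-S,.3),'mid lateral',loc(ml-S,.3))
for z in (105,112): print(proj(c,np.array([*S[:2],z])))
E
```

```text
S [ 474.15 -231.71  109.3 ] near-edge radius 15.56550196672543 back-S local [17.11 -0.42] mid lateral [ 4.78 -0.53]
[279.18 171.83]
[279.21 172.77]
```

The ring's back is 17.1 mm from the axis, as wanted, and it needs 0.45 mm sideways. I'll descend to just above the spindle and look again.

```bash
python3 -m creep '[[[0,-0.045,0.2,0,0,0,-0.5],[-0.01,-0.045,0.6,0,0,0,-0.5],[-0.02,-0.045,1,0,0,0,-0.5],[-0.03,-0.045,1.3,0,0,0,-0.5],[-0.03,-0.045,1.3,0,0,0,-0.5]]]'|head -3
python3 -m creep '[[[0,0,0,0,0,0,-0.5],[0,0,0,0,0,0,-0.5]]]'|head -5
python3 - <<'E'
from m import *
c,M,g=rows('k3')
for r in range(150,194,2): print(r,' '.join('%3d'%v for v in g[r,250:312:2]))
E
```

```text
time_s: 24.85
tcp_pos: [453.4, -237.2, 262.9]
tcp_rot: [-3.141, -0.024, 0.3]
time_s: 25.05
tcp_pos: [453.6, -237.4, 263.7]
tcp_rot: [3.141, -0.025, 0.3]
wrist_force: [0.9, -0.3, -1.8]
finger_gap: 21.9
150  19  23  27  28  28  28  27  26  27  33  52  81 108 111  99  95  95 107  97  66  42  27  26  23  26  27  25  23  17  14  13
152  19  27  26  27  27  27  28  32  72 120 143 143 144 144 143 143 143 144 144 143 134 111  52  26  24  25  25  26  22  17  15
154  28  28  29  28  28  28  37 111 143 144 142 141 141 139 139 141 139 139 141 141 143 144 133  88  31  25  23  24  25  20  13
156  31  28  28  28  28  41 115 144 143 141 135 108  87  82  88 100  88  84  97 112 134 141 143 143 102  32  24  25  24  23  18
158  31  28  27  27  30 115 145 142 137 102  49  43  75  93 105  97  95  73  58  34  52 103 139 143 142  89  26  23  24  23  20
160  29  28  28  26  80 143 143 137  79  28  61  97 103 111 103  97  92 100  90  81  39  30  99 139 143 141  66  24  24  24  22
162  29  25  27  39 135 144 139  83  29  62 112 113 112 116 121 126 118 105  90  84  84  37  29 105 140 144 121  30  24  24  24
164
[... 1216 characters left out ...]
 142 138 136 135 133  97  75  23  23  40 133 142  62  23  21
184  30  26  82 141 123  30  26  26  35 120 135 137 138 137 138 141 140 137 136 133 110  77  31  22  23  45 136 142  61  23  19
186  26  27  82 142 123  31  25  25  24  54 126 133 137 136 138 142 138 136 128 109  86  32  23  22  23  46 137 140  49  22  16
188  22  28  79 117 102  34  27  24  25  26  42  95 124 129 134 134 124 116 105  82  40  23  22  23  41  45 119 134  48  18  16
190  21  23  63  74  73  70  33  25  25  24  24  26  50  80  94  90  87  74  41  22  24  24  25  23  59  62  63  63  28  17  14
192  22  22 103 140 112 101  49  28  24  24  25  24  23  22  24  25  23  24  24  23  23  22  22  35  57 102 124 138  58  16  16
```

```bash
python3 - <<'E'
from m import *
c=wc('k3.npy'); M=np.load('k3.npy'); zt=M[2,3]-147.7
S=onz(c,279.4,174.8,109.3); b=onz(c,279.8,156.3,zt); ml=onz(c,279.9,170,zt); L=onz(c,261.4,172,zt);Rr=onz(c,298.6,172,zt)
print('S',S,'r',np.linalg.norm(S-onz(c,279.4,191,109.3)),'back-S',loc(b-S,.3),'lat',loc(ml-S,.3),'L',loc(L-S,.3),'R',loc(Rr-S,.3))
E
```

```text
S [ 473.63 -231.59  109.3 ] r 15.360505942695914 back-S [17.65 -0.29] lat [ 5.31 -0.41] L [ 3.49 16.43] R [  3.5  -17.43]
```

```bash
f(){ grep -E "time|tcp_pos|wrist_f|gap"|tr '\n' ' '; echo; }; python3 -m creep '[[[-0.04,-0.05,0,0,0,0,-0.5],[-0.05,-0.05,0.2,0,0,0,-0.5],[-0.05,-0.05,0.5,0,0,0,-0.5],[-0.05,-0.05,0.5,0,0,0,-0.5]]]'|f
python3 -m creep '[[[0,0,0.15,0,0,0,-0.5],[-0.01,0,0.3,0,0,0,-0.5],[-0.01,0,0.4,0,0,0,-0.5],[-0.01,0,0.4,0,0,0,-0.5]]]'|f
python3 -m creep '[[[-0.01,0,0.2,0,0,0,-0.5],[-0.01,0,0.4,0,0,0,-0.5],[-0.01,0,0.4,0,0,0,-0.5],[-0.01,0,0.4,0,0,0,-0.5]]]'|f
python3 - <<'E'
from m import *
c,M,g=rows('k4')
for r in range(150,200,2): print(r,' '.join('%3d'%v for v in g[r,250:312:2]))
E
```

```text
time_s: 25.5 tcp_pos: [452.9, -237.0, 257.9] wrist_force: [-0.5, -0.5, -1.6] finger_gap: 22.4 
time_s: 25.9 tcp_pos: [453.0, -237.0, 254.4] wrist_force: [-0.6, -0.3, -2.4] finger_gap: 21.9 
time_s: 26.3 tcp_pos: [453.0, -237.0, 250.5] wrist_force: [-0.3, -0.1, -2.1] finger_gap: 21.7 
150  20  23  27  26  28  26  27  27  27  34  53  81 108 112  99  96  96 107  97  66  43  28  25  26  24  26  25  26  22  16  13
152  20  27  26  28  28  27  27  34  74 121 142 144 146 145 145 144 144 145 145 144 135 111  52  28  25  23  25  25  24  21  18
154  29  27  28  27  27  29  37 114 143 146 143 142 141 140 140 142 140 140 141 143 143 145 134  88  31  24  24  25  24  23  19
156  31  28  28  28  27  40 116 144 143 142 136 108  86  81  83  96  84  84  98 113 135 141 144 143 102  31  25  24  25  26  21
158  31  27  28  28  30 115 146 142 138 102  50  30  35  69 100  91  87  83  45  36  53 104 140 144 144  89  26  24  23  25  23
160  29  28  28  28  81 143 143 137  79  27  31  74  97 108 102  92  90  91 102  82  46  31 100 139 143 141  67  24  25  24  24
162  28  27  28  39 135 144 141  85  30  32  83
[... 1684 characters left out ...]
 141 137 135 121 102  70  24  24  41  45 120 134  49  24  22
190  24  26  63  73  73  69  33  25  23  23  36  96 125 131 134 136 129 122 114  90  65  25  24  24  59  62  64  65  31  23  18
192  22  25 104 141 113 101  49  30  26  25  24  26  50  81  95  99  95  86  63  32  26  24  23  35  57 103 125 139  60  20  17
194  23  22 105 143 106  58  50  46  29  26  27  25  22  19  25  27  27  25  22  36  40  29  32  50  50  53 113 141  61  17  16
196  21  22 105 143 113  97  66  54  48  49  48  52  47  48  47  45  45  40  30  45  50  48  48  51  52  58 114 140  53  15  16
198  27  21 105 143 114 108  93  74  52  49  50  52  58  59  61  59  56  49  44  49  51  52  51  52  57  58 114 140  46  16  20
```

```bash
f(){ grep -E "time|tcp_pos|rot|wrist_f|gap|grip"|tr '\n' ' '; echo; }; python3 -m creep '[[[0,0,0.2,0,0,0,-0.5],[-0.01,0,0.42,0,0,0,-0.5],[-0.01,0,0.42,0,0,0,-0.5],[-0.01,0,0.42,0,0,0,-0.5],[-0.01,0,0.42,0,0,0,-0.5]]]'|f
python3 - <<'E'
from m import *
c=wc('k4.npy'); M=np.load('k4.npy'); zt=M[2,3]-147.7
S=onz(c,280,176,109.3); b=onz(c,279.8,156.3,zt); ml=onz(c,279.9,170,zt)
print('k4 S',S,'r',np.linalg.norm(S-onz(c,280,193,109.3)),'back-S',loc(b-S,.3),'lat',loc(ml-S,.3))
c,M,g=rows('k5'); print('col',g[186:200,277:282].mean(1).astype(int).tolist(), 'back',g[148:164,277:282].mean(1).astype(int).tolist()); print(g[174:178,256:304].mean(0).astype(int).tolist())
# side view: vertical profile through spindle & ring
im=snap('side','k5s')[1].mean(2); s=cam('side'); 
for z in (110.5,100.5,96.75,93,88): print(z,proj(s,np.array([474,-232,z])).round(1))
u,v=proj(s,np.array([474,-232,97])).astype(int)
for r in range(v-14,v+16): print(r,im[r,u-20:u+21].astype(int))
E
```

```text
time_s: 26.85 tcp_pos: [453.0, -237.0, 246.4] tcp_rot: [3.142, -0.025, 0.3] wrist_force: [0.1, 0.8, -2.3] finger_gap: 22.1 gripper_force: 35.1 
k4 S [ 473.88 -231.38  109.3 ] r 15.449010803312518 back-S [16.88  0.17] lat [4.55 0.05]
col [138, 139, 139, 140, 139, 132, 104, 58, 26, 25, 46, 59, 60, 57] back [27, 43, 99, 135, 145, 144, 141, 127, 87, 43, 68, 89, 99, 103, 102, 114]
[139, 145, 144, 137, 132, 106, 56, 43, 98, 130, 137, 138, 139, 139, 139, 139, 139, 139, 138, 137, 138, 138, 138, 139, 140, 140, 139, 139, 139, 140, 141, 143, 143, 142, 139, 138, 138, 138, 131, 94, 78, 74, 82, 127, 139, 142, 143, 142]
110.5 [340.6 175.3]
100.5 [340.3 178.5]
96.75 [340.2 179.7]
93 [340.1 180.9]
88 [339.9 182.5]
165 [140 142 138 139 140 140 142 140 140 138 142 138 139 143 141 143 141 142
 142 143 142 143 141 141 138 132 113  96  86  72  60  60  67  99 136 148
 142 146 144 144 141]
166 [139 139 139 139 137 139 140 137 139 138 139 140 143 141 139 142 143 142
 138 143 140 142 143 142 145 139 115  91  86  75  69  78  94 123 141 143
 142 144 146 139 144]
167 [140 139 143 141 138 140 139 142 141 137 136 
[... 4066 characters left out ...]
142 141 142]
191 [102  88  55  19  18  12   2  18   2  10  17  10   9  15  17  13  17  11
  11  18   8  20   9  12  23   4  10   6  20  19  13  17   4  12   8   6
  67 130 147 143 141]
192 [ 93  88  54  22   8   8  12   2  20  18   8  20   7  14  19  15  10  20
  10  15  21   5   6   4  16   9  14  13  18  14  11  18   1  20   9  24
  71 134 142 143 142]
193 [ 86  88  53  14   9   8  17  14   6   5   4  17  14  12  23  22  19  22
  30  27  28  16  15  11  13  23  16  23  12  11   7  18  12   9  10  25
  81 131 144 143 144]
194 [ 84  92  61  17  13  15  11   0   6  14  11   9  19  24  18  25  31  27
  33  36  27  33  28  16  19  19  12  13  15  11   8  18   9   3   4  37
  92 137 141 145 144]
```

The ring is centred (back 16.9 mm, lateral 0.05 mm) with no contact force. One last height and level check, from the side image relative to the spindle top rim.

```bash
python3 - <<'E'
from m import *
s=cam('side'); S=np.array([473.8,-231.6]); ex=np.array([.9553,.2955]); ey=np.array([-.2955,.9553])
P=lambda x,y,z:proj(s,np.append(S+ex*x+ey*y,z)).round(1).tolist()
t=np.linspace(0,2*np.pi,73); rim=np.array([P(15*np.cos(a),15*np.sin(a),109.5) for a in t]); print('rim top row',rim[:,1].min(),'cols',rim[:,0].min(),rim[:,0].max())
a=np.linspace(-np.pi/2,np.pi/2,61)
for z,dr in [(96.75,0),(96.75,-.05),(96.75,.05)]:
    # mid-line of ring: half circle r 19.3 about x=0 then straight ends; droop dr about jaw x=-22
    q=np.array([P(19.4*np.cos(b),19.4*np.sin(b),z-dr*(19.4*np.cos(b)+22)) for b in a]); i=q[:,0].argmin()
    print(dr,'leftmost',q[i],'near pts',[P(x,-20.5,z-dr*(x+22)) for x in (0,-8,-16)])
im=cv2.imread('pics/k5s.png').mean(2)
for c in range(330,346,1): print(c,im[176:192,c].astype(int))
E
```

```text
rim top row 172.4 cols 334.7 346.4
0 leftmost [332.6 178.9] near pts [[342.5, 175.7], [345.5, 176.4], [348.4, 177.1]]
-0.05 leftmost [332.7 178.3] near pts [[342.6, 175.3], [345.5, 176.1], [348.5, 177.0]]
0.05 leftmost [332.5 180. ] near pts [[342.5, 176.0], [345.5, 176.6], [348.4, 177.2]]
330 [140 139 141 123  69  31  30  18  16   5   3  12  15  13  16  17]
331 [144 138 132 109  88  77  66  48  27  15  20  12   8   9  12  10]
332 [135 126 114 101  95  90  88  77  42  20   9   3  23  21  12   9]
333 [126 108  93  74  63  69  83  92  70  39   9   7   6  12  13  15]
334 [111  96  71  53  35  46  71  86  88  58  27  16   3  21  12  17]
335 [98 84 78 66 50 39 48 74 82 70 37 19 10 13 17 13]
336 [94 92 91 83 71 57 47 61 81 76 53 24 14  1 15 17]
337 [98 99 98 91 78 65 56 57 81 86 68 38 19  5 14 11]
338 [ 95 101 100  99  90  79  65  56  74  89  77  48  14   5  13  11]
339 [ 96 101 102 102  96  80  67  49  64  82  84  61  24  14  17  18]
340 [99 99 99 99 97 89 74 54 51 73 85 71 29  5  8  8]
341 [ 96  95 103 101 100  85  79  59  54  69  88  73  49  21  11  20]
342 [ 95  99  97 101  94  82  80  71  64  71  77  76  56  23   6   9]
343 [96 96 99 95 98 84 90 86 78 76 82 85 62 29 13 12]
344 [96 94 93 91 91 91 90 94 83 77 76 79 61 33 18 23]
345 [92 92 94 88 94 86 93 88 86 73 69 68 49 22 10  4]
```

```bash
python3 - <<'E'
from m import *
s=cam('side'); S=np.array([473.8,-231.6]); ex=np.array([.9553,.2955]); ey=np.array([-.2955,.9553])
P=lambda x,y,z:proj(s,np.append(S+ex*x+ey*y,z))
im=cv2.imread('pics/k5s.png').mean(2); a=np.linspace(-.4,np.pi/2,80)
for z,dr in [(96.75,0),(96.75,.05),(96.75,-.05),(94.75,0)]:
    q=[P(19.4*np.cos(b),19.4*np.sin(b)*1.03,z-dr*(19.4*np.cos(b)+22)) for b in a]+[P(x,20.3,z-dr*(x+22)) for x in range(-1,-18,-1)]
    q=np.array(q); k=q[:,0].argmin(); q=q[k:]; print(z,dr,[np.interp(c+.6,q[:,0],q[:,1]).round(2)+1.2 for c in range(334,345,2)])
obs=[]
for c in range(334,345,2):
    w=im[181:192,c]; k=181+(3 if c>336 else 1); r=np.arange(k,192); v=np.clip(im[k:192,c]-45,0,None); obs.append(round((r*v).sum()/v.sum(),2))
print('obs',obs)
E
```

```text
96.75 0 [np.float64(183.82), np.float64(184.81), np.float64(185.44), np.float64(185.92999999999998), np.float64(186.41), np.float64(186.78)]
96.75 0.05 [np.float64(184.33999999999997), np.float64(185.22), np.float64(185.76), np.float64(186.16), np.float64(186.56), np.float64(186.85999999999999)]
96.75 -0.05 [np.float64(183.29), np.float64(184.39), np.float64(185.11999999999998), np.float64(185.69), np.float64(186.26999999999998), np.float64(186.7)]
94.75 0 [np.float64(184.48999999999998), np.float64(185.47), np.float64(186.08999999999997), np.float64(186.57999999999998), np.float64(187.07), np.float64(187.42)]
obs [np.float64(183.35), np.float64(184.28), np.float64(185.1), np.float64(185.86), np.float64(185.91), np.float64(185.73)]
```

The side check agrees with a level ring at groove height to within about 1 mm, so I'm handing in.

```bash
python3 -c "
from rig import ctrl
o=ctrl.get_obs(); print(o['tcp_pos'],o['gripper_force'],o['wrist_force']); print(ctrl.finish_job())"
```

```text
[ 453.06222825 -237.0234563   246.40734268] 35.09370982646942 [ 0.31900176 -0.02728715 -1.91103256]
the job is handed in; nothing more can be done
None
```

The job is handed in at about 27 s, no verdict returned: the pliers are squeezed home and hold the spread ring around the spindle at the groove, centred within about 0.2 mm and level at mid-groove to about 1 mm by my measurements.

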